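# Find a long carton's balance point on a rest and put its carry handle there

## Task

This long sealed carton is packed unevenly and needs its clip-on carry handle at its balance point. Lay the carton squarely across the narrow steel rest and find where it stays level by itself, lowering it gently so that the edge does not dent it; then, while it balances there, press the handle squarely down over it right above the rest until its saddle sits fully on top, no harder than needed, let go and leave the lot balancing. Leave the other things on the table alone.

Things in the scene. Friction and masses are not known exactly. Their poses are not given: they have to be found in the camera images.
- carton_center (a point): centre of the long sealed cardboard carton, 400 x 46 x 46 mm (23 mm above its underside, mid-length); x along its length, z up; lies on the table. Weighs 0.5 to 0.6 kg. Its contents are wedged and do not shift, but its centre of mass can lie up to 45 mm to either side of mid-length (across the width it is central).
- rest_top (a point): middle of the flat top, 54 mm above the table, of the fixed steel rest: an upright bar 10 mm thick (x), 40 mm wide (y), on a base plate 130 (x) x 90 (y) x 8 mm. The carton's length goes along x, either way round; it stays level only with its centre of mass over the 10 mm flat, else an end drops to the table. More than 25 N between bar and carton dents it.
- handle_bar (a point): middle of the grip bar of the grey plastic clip-on carry handle, 50 g, standing on the table: bar 68 (x) x 16 (y) x 14 mm high on two end posts with a 48 mm gap, 27 mm above a saddle 70 mm long (x), 56 mm wide outside, 50 mm inside, that straddles the carton lengthwise. This point is 61 mm above the leg feet, 37 mm above the saddle's inner top face.
- handle_seat (a point): middle of the underside of the saddle's top plate, 24 mm above the leg feet; fully on, it rests on the carton's top face (23 mm above carton_center). x along the saddle. A light sprung jaw in each side, flared at the mouth, grips the carton: spreading them takes 5 to 10 N some 15 mm above home, sliding on 2 to 5 N, then the plate bottoms; its own weight does not do it.
- carton: the long carton; origin at the middle of its underside, x along its length
- rest: the fixed balance rest; origin at the middle of its underside, x across the bar's 10 mm thickness
- handle: the carry handle; origin midway between the feet of its legs, x along the bar
- label_roll: white roll of labels, 68 mm across, 26 mm high, lying flat; origin at its underside; bystander
- counter: white hand counter, 46 x 67 x 22 mm; origin at its underside; bystander
- tape_roll: tan roll of tape, 103 mm across, 25 mm high, lying flat; origin at its underside; bystander
- bottle: small brown bottle with a black cap, 27 mm across, 74 mm high; origin at its underside; bystander
- small_pack: small upright folding box, 34 x 34 x 117 mm; origin at its underside; bystander
- scissors: scissors with red handles, 87 x 199 x 9 mm, lying flat; origin at the underside; bystander
Not all that is in view belongs to the job. Of the things that look like the handle, the larger one is meant.

How it is judged:
By the outcome, as a careful person would: the job done as asked, in the order asked, and still so for the second after the job is handed in, with the robot touching nothing.
It also fails if it takes over 67 s, if anything falls off the work surface, if the arm or the gripper's body presses on something with over 40 N, if the wrist force passes 120 N, or if a joint passes its speed limit or range.

## Robot

A 7-joint arm with a two-finger parallel gripper is mounted at the origin on a cart in front of the work surface, level with it; the furniture and walls round the work are solid. World frame = base frame: x ahead of the robot, y to its left, z up, the work surface at z = 0. Lengths are in m, angles in rad, forces in N, time in s.
With the tool pointing down it reaches from about 0.35 to 0.9 m from the base axis. Payload 19.9 kg.
Tool frame: the origin (TCP) lies at the very end of the fingers, on their centre line; the grasp point (between the pads) lies 19 mm behind it; x points along the fingers, y is the direction in which the jaws open and shut, and the axes are right-handed (so a half turn about x gives the same grasp; the last joint's range is limited). The gripper opens to 94 mm and grips with 3 to 60 N. Pads are 16 mm wide; open, the fingers measure 119 mm over their backs; the gripper's body (75 mm by 177 mm) begins 78 mm behind the grasp point.
Start: joints at [-1.153, 0.417, -0.01, 1.614, 0.005, 1.111, -0.053], TCP at [0.277, 0.56, 0.205] pointing down, gripper open.
Joint ranges: [-2.81, 2.81], [-0.39, 2.02], [-1.27, 1.25], [0.06, 2.57], [-1.19, 4.33], [0.19, 2], [-2.82, 2.82]. Speed limits (rad/s): [1.89, 1.89, 2.39, 2.39, 3.01, 3.01, 3.01].

## Interface

Orientations are given as a unit quaternion [x, y, z, w].
In Python, from rig import ctrl, imaging gives the robot as it stands.
- The arm moves only by the tool apply_moves, never from a script. Its arguments are lists of equal length, an entry for each row: "dr": the turn, a rotation vector about the world's x, y, z in degrees, a list of three; "travel": the shift along the world's x, y, z in mm, a list of three; "fingers": the finger opening in mm, from 0 to 94. In form: {"dr": [[wx, wy, wz], ...], "travel": [[x, y, z], ...], "fingers": [fingers, ...]}. A call has 1 to 10 rows; each row shifts and turns the commanded pose from where the row before left it; what a row does not reach is not made up. A row lasts 1/8 s, in which the tool goes at most 62.5 mm and 10.7 degrees, less where a joint would pass 70% of its speed; a pose out of reach is approached as far as the arm can. A call with a gripper value outside its range is refused whole. The fingers move at their own pace and stop on an object; the grip force is fixed at half the most. Time passes only in rows, so rows that do not move let the fingers close. It gives the time, the measured TCP pose, the force and the opening at its end, in the units of the state.
- ctrl.get_obs(): the state, without advancing time (a new reading comes with each control period).
- imaging.grab_frame(name): name is "scene" or "top"; returns a dict with "image" (384x512x3 uint8, red, green, blue), "depth" (384x512 float32, m along the optical axis (not along the pixel's ray), 0 where there is no reading), "camera_matrix" (3x3 intrinsics, pixels), "pose" (4x4, takes a point from camera to world coordinates). Camera axes: x right, y up, looking along -z (the intrinsics and any distortion apply to the point x, -y, -z); pixel columns grow to the right and rows downward; lengths in m; the calibration is good to about 2 mm. A picture is of the moment at which its call begins.
- ctrl.job_done(): hands the job in, once; it reports no verdict.
The state is a dict: "time": time; "joint_positions": joint angles; "joint_vel": joint speeds; "joint_efforts": joint torques, N m; "position": TCP position; "tool_rot": TCP orientation; "force": force on the tool from outside, world axes, zero at the start; "wrist_torque": the same for the moment, N m; "finger_gap": finger opening in m.
Only numpy, scipy, OpenCV 4.12 (cv2) and the standard library are available. Lean on these libraries where they do the work, as an engineer would, in place of code of your own. Each camera call takes 0.05 s, during which the arm holds its last target.

## Working session

There is one attempt and no reset: what is moved stays moved. The work goes in short steps, Python scripts to look and compute and a tool call to move; the robot and the scene stay as the last step left them, time stands still between calls to the robot, and variables do not carry over. Pictures are saved under pics/ and viewed, and the job is handed in when it is done.

Besides the shell and the picture viewer there is one more tool, called after "Request:" in YAML: its name, and indented under it one key for each argument. apply_moves: Moves the arm, as the interface text tells. Its arguments: {"type":"object","properties":{"dr":{"type":"array"},"travel":{"type":"array"},"fingers":{"type":"array"}},"required":["dr","travel","fingers"]}

```bash
ls; mkdir -p pics; python3 - <<'E'
from rig import ctrl, imaging
import cv2,pickle
print(ctrl.get_obs())
for n in ("scene","top"):
    f=imaging.grab_frame(n); pickle.dump(f,open(f"{n}.pkl","wb"))
    cv2.imwrite(f"pics/{n}0.png",f["image"][:,:,::-1]); print(f["camera_matrix"],f["pose"])
    print([k for k in f])
E
```

```text
pics
{'time': 0.0, 'joint_positions': array([-1.15252458,  0.41796633, -0.0103024 ,  1.61414961,  0.0047037 ,
        1.11070031, -0.05301328]), 'joint_vel': array([ 0.00010379,  0.000363  ,  0.00032814, -0.00081025,  0.0015476 ,
        0.00038982, -0.00021356]), 'joint_efforts': array([ 9.93964932e-04, -8.51244950e+01,  6.39529936e-01, -4.25992477e+01,
       -4.86878597e-02,  1.86290260e-02,  1.25182482e-04]), 'position': array([0.27718958, 0.5597615 , 0.20484039]), 'tool_rot': array([ 0.16070786,  0.68856812, -0.16154662,  0.68843999]), 'force': array([-0.23518087,  0.50799006, -0.32927754]), 'wrist_torque': array([ 0.0349137 , -0.03424968,  0.03027582]), 'finger_gap': 0.09405470236408048}
[[465.43967243   0.         255.10461604]
 [  0.         465.43967243 191.04299481]
 [  0.           0.           1.        ]] [[ 0.7382838   0.29525867 -0.60643166 -0.35330799]
 [-0.67429333  0.30136801 -0.67417048 -0.97157445]
 [-0.01629557  0.90664196  0.42158607  0.69170226]
 [ 0.          0.          0.          1.        ]]
['image', 'depth', 'camera_matrix', 'pose']
[[445.77073913   0.         257.6852023 ]
 [  0.         445.77073913 189.00747323]
 [  0.           0.           1.        ]] [[-0.1101388   0.97359661 -0.19994769  0.18501483]
 [-0.9939014  -0.10898396  0.01680788 -0.01268244]
 [-0.005427    0.20057949  0.9796624   1.64028249]
 [ 0.          0.          0.          1.        ]]
['image', 'depth', 'camera_matrix', 'pose']
```

View pics/scene0.png

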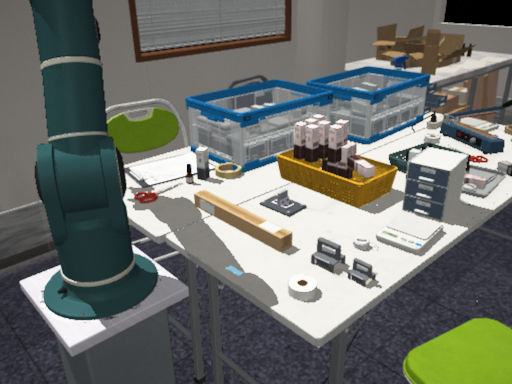

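View pics/top0.png

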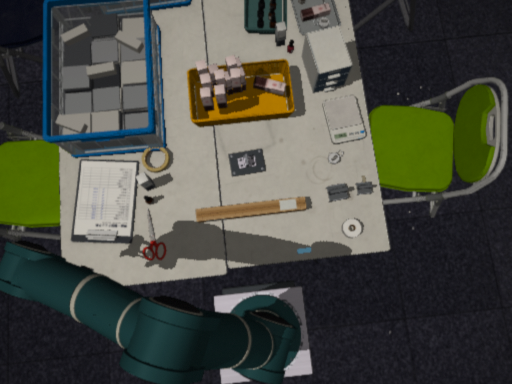

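Scene: carton from (200,198) to (285,240), and the rest at (283,203). Handle candidates are (327,255), which is larger, and (361,272), which is smaller. In the top view they are at (339,191) and (365,186), the rest is at (247,162) and the carton at (250,209). Next I'll check a close crop and measure.

```bash
cat > h.py <<'E'
import numpy as np,cv2,pickle
def load(n): return pickle.load(open(n+'.pkl','rb'))
def cloud(f):
    K=f["camera_matrix"];d=f["depth"];v,u=np.mgrid[:d.shape[0],:d.shape[1]]
    p=np.stack([(u-K[0,2])/K[0,0]*d,-(v-K[1,2])/K[1,1]*d,-d],-1)
    return p@f["pose"][:3,:3].T+f["pose"][:3,3]
def ray(f,u,v,z):
    K=f["camera_matrix"];r=f["pose"][:3,:3]@np.array([(u-K[0,2])/K[0,0],-(v-K[1,2])/K[1,1],-1]);o=f["pose"][:3,3]
    return o+r*(z-o[2])/r[2]
E
python3 - <<'E'
from h import *
s=load('scene');t=load('top')
a=cv2.resize(s["image"][170:310,180:380,::-1],None,fx=4,fy=4,interpolation=cv2.INTER_CUBIC)
b=cv2.resize(t["image"][140:245,185:385,::-1],None,fx=4,fy=4,interpolation=cv2.INTER_CUBIC)
cv2.imwrite('pics/s1.png',a);cv2.imwrite('pics/t1.png',b)
for n,f,pts in(("top",t,[(247,162),(250,209),(339,191),(365,186),(200,150),(280,220)]),("scene",s,[(327,255),(361,272),(283,203),(240,215)])):
    P=cloud(f)
    for u,v in pts: print(n,u,v,P[v,u].round(3),ray(f,u,v,0).round(3))
E
```

```text
top 247 162 [ 0.613 -0.012  0.059] [ 0.629 -0.012  0.   ]
top 250 209 [ 0.44  -0.004  0.045] [ 0.447 -0.004  0.   ]
top 339 191 [ 0.466 -0.329  0.069] [ 0.478 -0.343  0.   ]
top 365 186 [ 0.477 -0.43   0.05 ] [ 0.486 -0.443  0.   ]
top 200 150 [0.695 0.162 0.002] [0.696 0.162 0.   ]
top 280 220 [ 0.394 -0.11   0.003] [ 0.394 -0.11   0.   ]
scene 327 255 [ 0.473 -0.329  0.025] [ 0.504 -0.305  0.   ]
scene 361 272 [ 0.481 -0.431  0.019] [ 0.505 -0.416  0.   ]
scene 283 203 [ 0.623 -0.021  0.015] [ 0.644 -0.     0.   ]
scene 240 215 [ 0.431 -0.03   0.045] [0.486 0.035 0.   ]
```

View pics/s1.png

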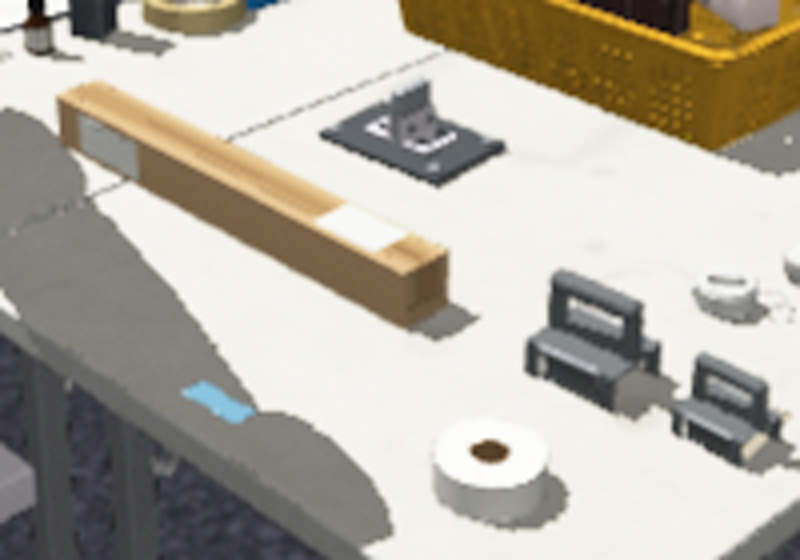

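View pics/t1.png

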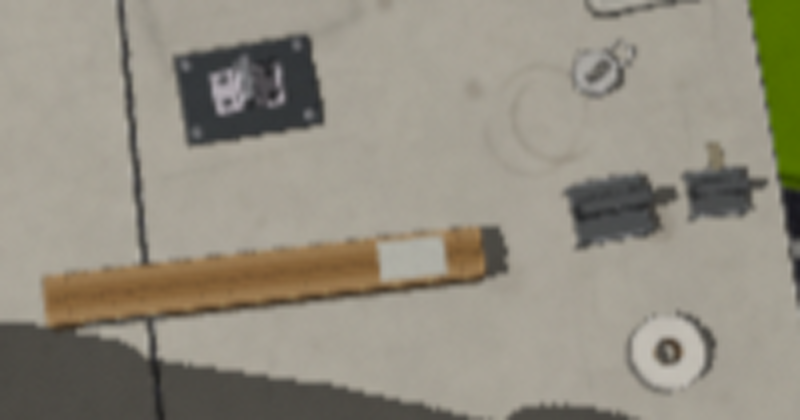

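```bash
cat >> h.py <<'E'
def rect(P,box,z0,z1):
    m=(P[...,0]>box[0])&(P[...,0]<box[1])&(P[...,1]>box[2])&(P[...,1]<box[3])&(P[...,2]>z0)&(P[...,2]<z1)
    q=P[m]; r=cv2.minAreaRect((q[:,:2]*1000).astype(np.float32))
    return len(q),np.median(q[:,2]).round(4),np.round(r[0],1),np.round(r[1],1),round(r[2],2),q
E
python3 - <<'E'
from h import *
B=dict(carton=((.36,.52,-.25,.25),.035,.055),restplate=((.53,.7,-.12,.1),.006,.014),resttop=((.53,.7,-.12,.1),.045,.065),
 hbar=((.41,.54,-.39,-.27),.058,.078),hsaddle=((.41,.54,-.39,-.27),.02,.035),hall=((.41,.54,-.385,-.27),.01,.08))
for n in('top','scene'):
    f=load(n);P=cloud(f)
    for k,(b,z0,z1) in B.items():
        r=rect(P,b,z0,z1);print(n,k,*r[:5],'med',np.median(r[5],0).round(3) if r[0] else '')
    m=(abs(P[...,0]-.5)<.02)&(abs(P[...,1]-.2)<.02); print('table z',np.median(P[m][:,2]),P[m][:,2].std())
E
```

```text
top carton 1391 0.0445 [440.5  -5.9] [ 47.8 400.6] 0.31 med [ 0.44  -0.004  0.044]
top restplate 409 0.0088 [615.2 -10.7] [212.  162.1] 87.52 med [ 0.624 -0.019  0.009]
top resttop 28 0.0512 [626.4  -9.1] [40.4  9.6] 5.43 med [ 0.626 -0.009  0.051]
top hbar 77 0.0648 [ 469.6 -327.6] [16.9 68.1] 5.07 med [ 0.47  -0.329  0.065]
top hsaddle 190 0.0258 [ 469.8 -328.6] [58.9 70. ] 5.19 med [ 0.461 -0.326  0.026]
top hall 304 0.0271 [ 458.  -334.1] [84.6 79.1] 4.79 med [ 0.465 -0.327  0.027]
table z -0.002476298915317976 0.0036253747352706575
scene carton 1208 0.0446 [442.3 -10.5] [ 52.3 404.7] 0.07 med [ 0.437 -0.045  0.045]
scene restplate 312 0.008 [623.9 -17.5] [ 88.  130.4] 6.34 med [ 0.615 -0.033  0.008]
scene resttop 32 0.0517 [627.2 -16.6] [39.5 11.1] 1.6 med [ 0.625 -0.017  0.052]
scene hbar 138 0.0654 [ 471.6 -335.8] [19.2 66.6] 4.61 med [ 0.468 -0.337  0.065]
scene hsaddle 342 0.0262 [ 472.7 -334.3] [61.9 70.8] 3.59 med [ 0.467 -0.333  0.026]
scene hall 637 0.027 [ 472.8 -334.5] [62.  70.9] 3.25 med [ 0.467 -0.336  0.027]
table z -0.7012208120012168 0.0039003725747908677
```

```bash
python3 - <<'E'
from h import *
from scipy.spatial.transform import Rotation as R
print(R.from_quat([ 0.16070786,  0.68856812, -0.16154662,  0.68843999]).as_matrix().round(3))
for n in('top','scene'):
    f=load(n);P=cloud(f)
    g=cv2.cvtColor(f["image"],cv2.COLOR_RGB2GRAY)
    # rest plate: dark px near rest
    m=((g<95)&(P[...,0]>.55)&(P[...,0]<.70)&(P[...,1]>-.10)&(P[...,1]<.08)).astype(np.uint8)
    m=cv2.morphologyEx(m,cv2.MORPH_CLOSE,np.ones((3,3),np.uint8))
    c=max(cv2.findContours(m,0,2)[0],key=cv2.contourArea)
    w=np.array([ray(f,*p[0],.008)[:2]*1000 for p in c],np.float32)
    print(n,'rest plate',cv2.minAreaRect(w))
    hsv=cv2.cvtColor(f["image"],cv2.COLOR_RGB2HSV)
    q=P[(abs(P[...,0]-.44)<.06)&(abs(P[...,1])<.25)&(P[...,2]>.036)&(P[...,2]<.055)]
    # long edges angle via PCA
    u,s,v=np.linalg.svd(q[:,:2]-q[:,:2].mean(0),full_matrices=False);print('carton axis yaw from y',np.degrees(np.arctan2(-v[0,0],v[0,1])))
E
```

```text
[[-0.     0.444  0.896]
 [-0.001  0.896 -0.444]
 [-1.    -0.001  0.   ]]
top rest plate ((626.2384033203125, -11.887420654296875), (88.19564056396484, 130.4276123046875), 3.418473482131958)
carton axis yaw from y 0.34130009101163505
scene rest plate ((126.51460266113281, -498.6651306152344), (76.60071563720703, 90.82061767578125), 0.9969030618667603)
carton axis yaw from y -179.62242992526856
```

Request:
apply_moves:
  dr:
    - [0,0,-6.3]
    - [0,0,-6.3]
    - [0,0,-6.3]
    - [0,0,-6.3]
    - [0,0,-6.3]
    - [0,0,-6.3]
    - [0,0,-6.3]
    - [0,0,-6.3]
    - [0,0,-6.3]
    - [0,0,-6.6]
  travel:
    - [16,-56,0]
    - [16,-57,0]
    - [17,-57,0]
    - [16,-57,0]
    - [17,-57,0]
    - [16,-57,0]
    - [17,-57,0]
    - [16,-57,0]
    - [17,-57,0]
    - [16,-56,0]
  fingers: [94,94,94,94,94,94,94,94,94,94]

```text
time: 1.35
position: [0.4415, -0.0098, 0.2056]
tool_rot: [0.499, 0.501, -0.499, 0.501]
force: [2.2, 0.9, -0.8]
finger_gap: 0.0939
```

```bash
cat > st.py <<'E'
from rig import ctrl
import numpy as np
from scipy.spatial.transform import Rotation as R
o=ctrl.get_obs();M=R.from_quat(o['tool_rot']).as_matrix()
print('t',round(o['time'],3),'pos',(o['position']*1000).round(1),'jaw yaw',np.degrees(np.arctan2(M[1,1],M[0,1])).round(2),'x',M[:,0].round(3),'F',o['force'].round(2),'T',o['wrist_torque'].round(4),'gap',round(o['finger_gap']*1000,1))
E
python3 st.py; python3 - <<'E'
from rig import imaging
import cv2,pickle
for n in("scene","top"):
    f=imaging.grab_frame(n); pickle.dump(f,open(f"{n}1.pkl","wb"))
    cv2.imwrite(f"pics/{n}_1.png",f["image"][:,:,::-1])
E
```

```text
t 1.35 pos [441.5  -9.8 205.6] jaw yaw 0.16 x [ 0.  0. -1.] F [ 2.15  0.93 -0.75] T [-0.0423  0.0183 -0.0078] gap 93.9
```

View pics/scene_1.png

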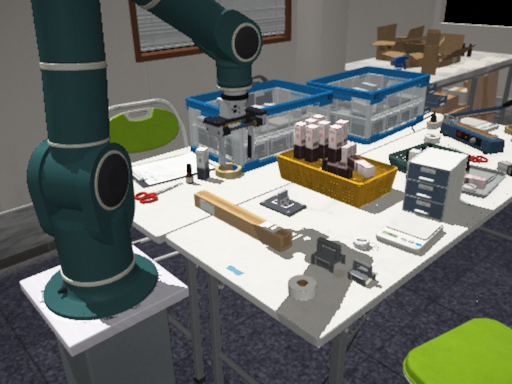

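View pics/top_1.png

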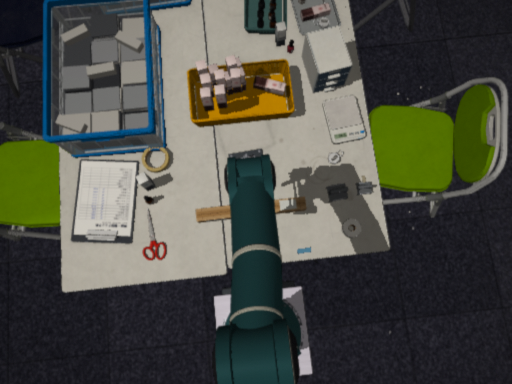

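```bash
python3 - <<'E'
from h import *
f=load('scene1');P=cloud(f)
m=(abs(P[...,0]-.44)<.09)&(abs(P[...,1]+.01)<.06)&(P[...,2]>.19)&(P[...,2]<.26)
q=P[m];print(len(q))
for s in(-1,1):
    a=q[(q[:,0]-.4415)*s>0]
    if len(a): print(s,len(a),a.min(0).round(4),a.max(0).round(4),np.median(a,0).round(4))
b=cv2.resize(f["image"][80:200,180:300,::-1],None,fx=5,fy=5,interpolation=cv2.INTER_CUBIC);cv2.imwrite('pics/c2.png',b)
E
```

```text
245
-1 122 [ 0.3804 -0.0252  0.2049] [0.3971 0.0018 0.2595] [ 0.3854 -0.0183  0.2344]
1 123 [ 0.4859 -0.0267  0.204 ] [ 0.503  -0.0028  0.26  ] [ 0.4915 -0.0185  0.233 ]
```

View pics/c2.png

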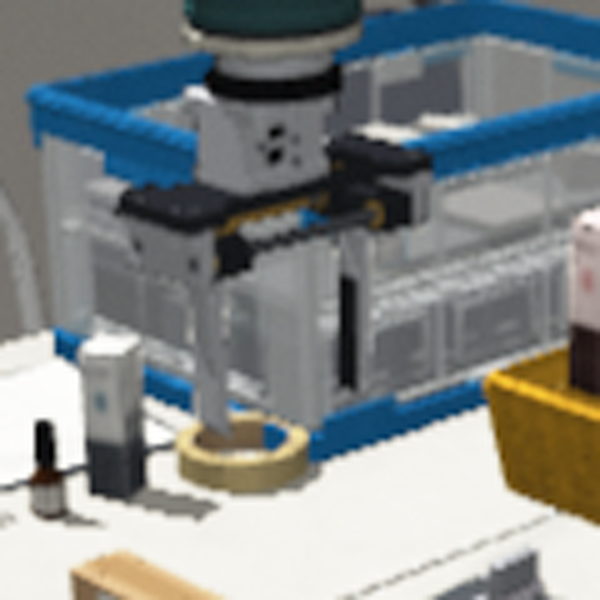

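Request:
apply_moves:
  dr:
    - [0,0,0]
    - [0,0,0]
    - [0,0,0]
    - [0,0,0]
    - [0,0,0]
    - [0,0,0]
    - [0,0,0]
    - [0,0,0]
  travel:
    - [0,0,-40]
    - [0,0,-50]
    - [0,0,-45]
    - [0,0,-30]
    - [0,0,-20]
    - [0,0,-14]
    - [0,0,0]
    - [0,0,0]
  fingers: [94,94,94,80,70,65,60,60]

```text
time: 2.45
position: [0.4418, -0.0079, 0.007]
tool_rot: [0.499, 0.501, -0.498, 0.502]
force: [0.6, -0.2, -0.1]
finger_gap: 0.0601
```

```bash
python3 st.py
```

```text
t 2.45 pos [441.8  -7.9   7. ] jaw yaw 0.36 x [ 0.001  0.    -1.   ] F [ 0.57 -0.15 -0.14] T [-0.0686  0.0645  0.0283] gap 60.1
```

Request:
apply_moves:
  dr:
    - [0,0,0]
    - [0,0,0]
    - [0,0,0]
    - [0,0,0]
  travel:
    - [0,0,0]
    - [0,0,0]
    - [0,0,0]
    - [0,0,0]
  fingers: [40,40,40,40]

```text
time: 2.95
position: [0.4418, -0.0078, 0.007]
tool_rot: [0.499, 0.501, -0.498, 0.502]
force: [-0.9, 1.2, 7.3]
finger_gap: 0.0458
```

```bash
python3 st.py
```

```text
t 2.95 pos [441.8  -7.8   7. ] jaw yaw 0.36 x [ 0.001  0.    -1.   ] F [-0.89  1.23  7.32] T [ 7.250e-02  3.467e-01 -1.000e-04] gap 45.8
```

Request:
apply_moves:
  dr:
    - [0,0,0]
    - [0,0,0]
    - [0,0,0]
    - [0,0,0]
    - [0,0,0]
    - [0,0,0]
    - [0,0,0]
  travel:
    - [0,0,5]
    - [0,0,10]
    - [0,0,15]
    - [0,0,10]
    - [0,0,0]
    - [0,0,0]
    - [0,0,0]
  fingers: [40,40,40,40,40,40,40]

```text
time: 3.82
position: [0.441, -0.008, 0.0461]
tool_rot: [0.498, 0.502, -0.499, 0.501]
force: [-0.5, 0.0, -5.7]
finger_gap: 0.0458
```

```bash
cat > look.py <<'E'
import sys,cv2,pickle,numpy as np
from rig import ctrl,imaging
tag=sys.argv[1]; T=[];F=[]
for n in("scene","top","scene","top")[:int(sys.argv[2]) if len(sys.argv)>2 else 4]:
    f=imaging.grab_frame(n); pickle.dump(f,open(f"{n}{tag}.pkl","wb"))
    cv2.imwrite(f"pics/{n}_{tag}.png",f["image"][:,:,::-1]); o=ctrl.get_obs();T.append(o['wrist_torque']);F.append(o['force'])
print('F',np.mean(F,0).round(3),np.std(F,0).round(3),'T',np.mean(T,0).round(4),np.std(T,0).round(4))
E
python3 look.py 2; python3 st.py
```

```text
F [-0.184 -0.219 -6.082] [0.608 0.585 0.653] T [0.0732 0.0596 0.0203] [0.0336 0.0343 0.0266]
t 4.025 pos [441.2  -8.   46.2] jaw yaw 0.35 x [-0. -0. -1.] F [-0.33  0.61 -6.27] T [0.0197 0.0601 0.026 ] gap 45.8
```

View pics/scene_2.png

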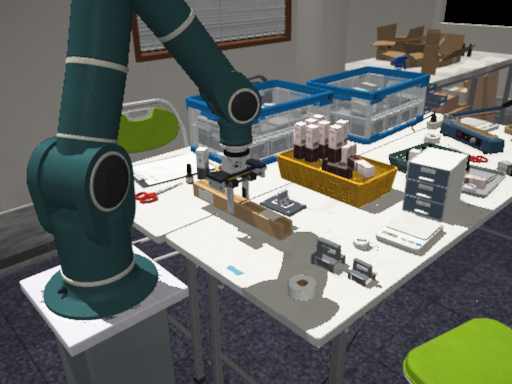

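```bash
cat > tilt.py <<'E'
from h import *
import sys
x0,z0=float(sys.argv[2]),float(sys.argv[3])
for n in('scene','top'):
    f=load(n+sys.argv[1]);P=cloud(f);hsv=cv2.cvtColor(f["image"],cv2.COLOR_RGB2HSV)
    m=(abs(P[...,0]-x0)<.03)&(abs(P[...,1]+.01)<.27)&(abs(P[...,2]-z0)<.03)
    br=m&(hsv[...,0]>8)&(hsv[...,0]<22)&(hsv[...,1]>70)
    q=P[br]
    # top face: highest z per y-bin
    Y=np.arange(-.25,.25,.02);pts=[]
    for y in Y:
        a=q[(q[:,1]>=y)&(q[:,1]<y+.02)]
        if len(a)>8:
            pts.append((y+.01,np.percentile(a[:,2],80)))
    pts=np.array(pts); c=np.polyfit(pts[:,0],pts[:,1],1)
    print(n,len(q),'slope deg',np.degrees(c[0]).round(2),'z at',c[1].round(4),'y ends',np.percentile(q[:,1],[.5,99.5]).round(4), 'resid',np.std(pts[:,1]-np.polyval(c,pts[:,0])).round(4))
    w=(q[:,2]>np.polyval(c,q[:,1])-.006); t=q[w]
    print('  toprect',cv2.minAreaRect((t[:,:2]*1000).astype(np.float32)))
E
python3 tilt.py 2 .441 .085
```

```text
scene 1260 slope deg 0.37 z at 0.0843 y ends [-0.2127  0.1859] resid 0.0011
  toprect ((441.431884765625, -12.98175048828125), (53.0146484375, 402.5291748046875), 0.35220229625701904)
top 749 slope deg 0.07 z at 0.0862 y ends [-0.2048  0.1921] resid 0.0008
  toprect ((438.871826171875, -6.59490966796875), (47.06612777709961, 398.64215087890625), 0.3813937306404114)
```

```bash
cat > avg.py <<'E'
import sys,numpy as np
from rig import ctrl,imaging
T=[];F=[]
for i in range(int(sys.argv[1])):
    imaging.grab_frame("top"); o=ctrl.get_obs();T.append(o['wrist_torque']);F.append(o['force'])
n=len(T)**.5
print(round(o['time'],2),'F',np.mean(F,0).round(3),(np.std(F,0)/n).round(3),'T',np.mean(T,0).round(4),(np.std(T,0)/n).round(4))
E
python3 avg.py 40; python3 tilt.py "" .441 .046
```

```text
6.03 F [ 4.000e-03  2.000e-03 -5.688e+00] [0.086 0.074 0.084] T [0.0635 0.0583 0.0045] [0.0047 0.0053 0.004 ]
scene 1436 slope deg 0.56 z at 0.0449 y ends [-0.2121  0.1854] resid 0.0017
  toprect ((442.9352722167969, -11.461502075195312), (50.96406555175781, 402.76812744140625), 0.1302979290485382)
top 1265 slope deg 0.16 z at 0.0472 y ends [-0.2036  0.1914] resid 0.0009
  toprect ((440.2684326171875, -6.527008056640625), (47.025272369384766, 399.2338562011719), 0.23437538743019104)
```

Request:
apply_moves:
  dr:
    - [0,0,0]
    - [0,0,0]
    - [0,0,0]
    - [0,0,0]
    - [0,0,0]
    - [0,0,0]
    - [0,0,0]
    - [0,0,0]
    - [0,0,0]
  travel:
    - [0,0,-12]
    - [0,0,-15]
    - [0,0,-8]
    - [0,0,-4]
    - [0,0,0]
    - [0,0,0]
    - [0,0,0]
    - [0,-11,0]
    - [0,0,0]
  fingers: [40,40,40,40,40,60,60,60,60]

```text
time: 7.15
position: [0.4414, -0.02, 0.0075]
tool_rot: [0.499, 0.501, -0.499, 0.501]
force: [0.3, -0.7, -0.2]
finger_gap: 0.0598
```

```bash
python3 avg.py 40; python3 st.py
```

```text
9.15 F [-0.022 -0.016  0.062] [0.066 0.084 0.071] T [-0.054   0.0548 -0.0081] [0.004  0.0059 0.0047]
t 9.15 pos [441.4 -18.9   7.4] jaw yaw 0.36 x [-0. -0. -1.] F [-0.04  0.15  0.2 ] T [-0.0328  0.0153  0.026 ] gap 60.2
```

Request:
apply_moves:
  dr:
    - [0,0,0]
    - [0,0,0]
    - [0,0,0]
    - [0,0,0]
    - [0,0,0]
    - [0,0,0]
    - [0,0,0]
    - [0,0,0]
    - [0,0,0]
    - [0,0,0]
  travel:
    - [0,-9.5,0]
    - [0,0,0]
    - [0,0,0]
    - [0,0,0]
    - [0,0,0]
    - [0,0,10]
    - [0,0,20]
    - [0,0,30]
    - [0,0,30]
    - [0,0,10]
  fingers: [60,40,40,40,40,40,40,40,40,40]

```text
time: 10.4
position: [0.4418, -0.028, 0.1089]
tool_rot: [0.499, 0.501, -0.498, 0.502]
force: [-0.1, 0.8, -6.7]
finger_gap: 0.046
```

Request:
apply_moves:
  dr:
    - [0,0,0]
    - [0,0,0]
  travel:
    - [0,0,0]
    - [0,0,0]
  fingers: [40,40]

```text
time: 10.65
position: [0.4407, -0.0283, 0.1065]
tool_rot: [0.498, 0.502, -0.499, 0.501]
force: [-0.0, 0.3, -6.6]
finger_gap: 0.0458
```

```bash
python3 avg.py 40; python3 st.py; python3 look.py 3 2; python3 tilt.py 3 .441 .146
```

```text
12.65 F [ 3.000e-03  1.200e-01 -5.784e+00] [0.076 0.066 0.082] T [-0.0553  0.0575  0.0024] [0.0051 0.0054 0.0039]
t 12.65 pos [441.3 -28.4 107.4] jaw yaw 0.35 x [-0. -0. -1.] F [-0.02 -0.58 -5.75] T [-0.0722  0.0746 -0.0176] gap 45.6
F [ 0.038 -0.707 -5.523] [0.671 0.063 0.887] T [-0.0079  0.082  -0.0216] [0.0302 0.0112 0.0311]
scene 1304 slope deg 0.47 z at 0.1449 y ends [-0.2123  0.1878] resid 0.0013
  toprect ((440.827880859375, -9.832489013671875), (51.34819030761719, 406.4068908691406), 0.48658204078674316)
top 838 slope deg 0.14 z at 0.1469 y ends [-0.2041  0.1914] resid 0.0008
  toprect ((439.29827880859375, -7.0264892578125), (46.86380386352539, 398.5028381347656), 0.2818734347820282)
```

```bash
python3 - <<'E'
from h import *
for n in('scene1','scene2','scene3','top3'):
    f=load(n);P=cloud(f)
    z={'1':.205,'2':.046,'3':.107}[n[-1]]; yt={'1':-9.8,'2':-8.,'3':-28.4}[n[-1]]
    for s in(-1,1):
        m=(abs(P[...,0]-.4413)<.075)&((P[...,0]-.4413)*s>.02)&(abs(P[...,1]-yt/1e3)<.05)&(P[...,2]>z+(.005 if n[-1]=='1' else .045))&(P[...,2]<z+.075)
        q=P[m]
        if len(q)>10:
            # -y face: histogram
            print(n,s,len(q),'y pct 2,25,50,75,98',(np.percentile(q[:,1],[2,25,50,75,98])*1000-yt).round(1),'x',(np.percentile(q[:,0],[2,50,98])*1000).round(1))
f=load('scene3');b=cv2.resize(f["image"][120:260,170:320,::-1],None,fx=5,fy=4);cv2.imwrite('pics/c3.png',b)
E
```

```text
scene1 -1 173 y pct 2,25,50,75,98 [-14.2 -11.6  -8.4  -1.5   7.9] x [381.3 385.2 394.8]
scene1 1 163 y pct 2,25,50,75,98 [-14.7 -11.4  -8.6  -2.    5.9] x [486.8 491.6 502.9]
scene2 -1 64 y pct 2,25,50,75,98 [-13.8 -11.2  -8.2  -1.2   6.9] x [404.9 408.4 416.6]
scene2 1 62 y pct 2,25,50,75,98 [-13.1 -10.5  -5.9  -0.1   8.3] x [463.6 467.9 475.5]
scene3 -1 66 y pct 2,25,50,75,98 [-15.5 -11.3  -9.8  -1.9   6.1] x [404.7 408.5 418.1]
scene3 1 72 y pct 2,25,50,75,98 [-14.9 -11.5  -8.    0.8   8.9] x [462.3 467.9 476.9]
```

View pics/c3.png

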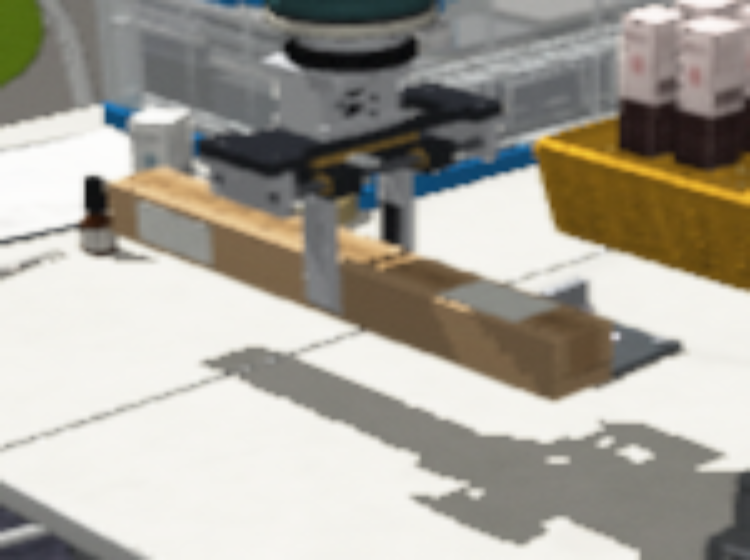

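Request:
apply_moves:
  dr:
    - [0,0,0]
    - [0,0,0]
    - [0,0,1]
    - [0,0,1.3]
    - [0,0,1]
    - [0,0,1]
    - [0,0,0]
    - [0,0,0]
    - [0,0,0]
  travel:
    - [20,0,0]
    - [30,3,0]
    - [35,3,0]
    - [40,3,0]
    - [35,3,0]
    - [20,3,0]
    - [4.7,0,-12]
    - [0,0,-13]
    - [0,0,0]
  fingers: [40,40,40,40,40,40,40,40,40]

```text
time: 13.88
position: [0.6244, -0.0135, 0.0809]
tool_rot: [0.479, 0.52, -0.48, 0.519]
force: [-0.1, 0.1, -5.5]
finger_gap: 0.0457
```

```bash
python3 look.py 4 2; python3 st.py;python3 tilt.py 4 .626 .12
```

```text
F [ 0.586 -0.341 -5.717] [0.041 0.001 0.425] T [-0.055   0.0271  0.0398] [0.0213 0.0358 0.0406]
t 13.975 pos [625.5 -13.5  82.4] jaw yaw 4.63 x [-0.001  0.    -1.   ] F [ 0.55 -0.34 -5.29] T [-0.0763 -0.0087 -0.0008] gap 45.6
scene 1033 slope deg 0.37 z at 0.1183 y ends [-0.1977  0.1997] resid 0.0012
  toprect ((625.98046875, 4.902862548828125), (55.90149688720703, 404.4527587890625), 2.8207056522369385)
top 660 slope deg 0.24 z at 0.1209 y ends [-0.1892  0.2056] resid 0.0006
  toprect ((620.725830078125, 7.629425048828125), (48.10697937011719, 398.00469970703125), 4.721600532531738)
```

View pics/scene_4.png

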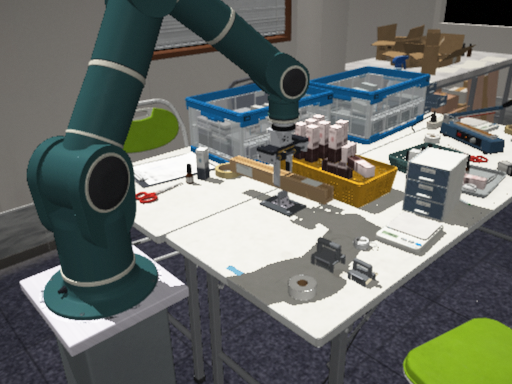

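Request:
apply_moves:
  dr:
    - [0,0,0]
    - [0,0,0]
    - [0,0,0]
    - [0,0,0]
    - [0,0,0]
  travel:
    - [0,0,-8]
    - [0,0,-7]
    - [0,0,-3]
    - [0,0,0]
    - [0,0,0]
  fingers: [40,40,40,40,40]

```text
time: 14.6
position: [0.6262, -0.0135, 0.0646]
tool_rot: [0.479, 0.52, -0.479, 0.52]
force: [0.5, -0.1, -5.8]
finger_gap: 0.0459
```

Request:
apply_moves:
  dr:
    - [0,0,0]
    - [0,0,0]
    - [0,0,0]
  travel:
    - [0,0,-1]
    - [0,0,-0.5]
    - [0,0,0]
  fingers: [40,40,40]

```text
time: 14.98
position: [0.6261, -0.0134, 0.0629]
tool_rot: [0.479, 0.52, -0.479, 0.52]
force: [0.8, 0.7, -5.5]
finger_gap: 0.0456
```

```bash
python3 avg.py 6;python3 st.py
```

```text
15.28 F [ 0.113  0.057 -5.69 ] [0.227 0.213 0.192] T [-0.0441  0.0647  0.0239] [0.0109 0.0138 0.0106]
t 15.275 pos [626.  -13.4  62.9] jaw yaw 4.65 x [-0. -0. -1.] F [ 0.2  -0.11 -4.83] T [-0.0245  0.0339  0.0231] gap 45.8
```

Request:
apply_moves:
  dr:
    - [0,0,0]
    - [0,0,0]
    - [0,0,0]
  travel:
    - [0,0,-0.6]
    - [0,0,-0.6]
    - [0,0,0]
  fingers: [40,40,40]

```text
time: 15.65
position: [0.626, -0.0134, 0.0617]
tool_rot: [0.479, 0.52, -0.479, 0.52]
force: [-1.1, 0.6, -6.1]
finger_gap: 0.0458
```

```bash
python3 avg.py 6;python3 st.py
```

```text
15.95 F [ 0.09  -0.185 -5.488] [0.159 0.129 0.174] T [-0.0496  0.0347 -0.0097] [0.0118 0.0056 0.0113]
t 15.95 pos [626.  -13.4  61.7] jaw yaw 4.65 x [-0. -0. -1.] F [ 0.25  0.01 -6.11] T [0.0023 0.0551 0.0169] gap 45.5
```

Request:
apply_moves:
  dr:
    - [0,0,0]
    - [0,0,0]
    - [0,0,0]
  travel:
    - [0,0,-0.5]
    - [0,0,0]
    - [0,0,0]
  fingers: [40,40,40]

```text
time: 16.32
position: [0.6261, -0.0135, 0.0615]
tool_rot: [0.479, 0.52, -0.479, 0.52]
force: [-3.1, 0.1, 3.7]
finger_gap: 0.0456
```

```bash
python3 avg.py 4
```

```text
16.52 F [-3.125  0.536  4.672] [0.166 0.414 0.487] T [ 0.0619  1.0119 -0.0102] [0.0193 0.0221 0.0097]
```

Request:
apply_moves:
  dr:
    - [0,0,0]
    - [0,0,0]
    - [0,0,0]
  travel:
    - [0,0,-0.3]
    - [0,0,0]
    - [0,0,0]
  fingers: [40,40,40]

```text
time: 16.9
position: [0.6261, -0.0135, 0.0614]
tool_rot: [0.479, 0.52, -0.479, 0.52]
force: [-6.4, 0.5, 11.8]
finger_gap: 0.0459
```

```bash
python3 avg.py 4;python3 st.py
```

```text
17.1 F [-5.777  0.386 10.618] [0.198 0.121 0.203] T [ 1.2160e-01  1.6295e+00 -1.0000e-03] [0.008  0.0087 0.0023]
t 17.1 pos [626.1 -13.5  61.5] jaw yaw 4.65 x [ 0.  0. -1.] F [-6.18  0.21 11.23] T [0.1395 1.6212 0.0018] gap 45.9
```

Request:
apply_moves:
  dr:
    - [0,0,0]
    - [0,0,0]
    - [0,0,0]
  travel:
    - [0,0,0.4]
    - [0,0,0]
    - [0,0,0]
  fingers: [40,40,40]

```text
time: 17.48
position: [0.6261, -0.0134, 0.0615]
tool_rot: [0.479, 0.52, -0.479, 0.52]
force: [-4.1, 0.8, 5.8]
finger_gap: 0.0462
```

```bash
python3 avg.py 6; python3 look.py 5 2;python3 tilt.py 5 .626 .1
```

```text
17.77 F [-3.911  0.462  5.814] [0.255 0.153 0.174] T [0.036  1.0517 0.0016] [0.0146 0.0097 0.0131]
F [-3.888  0.367  5.844] [0.111 0.294 0.634] T [0.0687 1.0793 0.0227] [0.0098 0.0153 0.0135]
scene 1092 slope deg 0.4 z at 0.099 y ends [-0.1981  0.2006] resid 0.0012
  toprect ((625.9577026367188, 3.4562835693359375), (53.981319427490234, 403.8832092285156), 3.054739475250244)
top 645 slope deg 0.29 z at 0.1003 y ends [-0.1898  0.2057] resid 0.0007
  toprect ((621.7977905273438, 8.1683349609375), (48.21284484863281, 398.25897216796875), 4.570640563964844)
```

Request:
apply_moves:
  dr:
    - [0,0,0]
    - [0,0,0]
    - [0,0,0]
  travel:
    - [0,0,0.4]
    - [0,0,0]
    - [0,0,0]
  fingers: [40,40,40]

```text
time: 18.25
position: [0.6261, -0.0134, 0.0615]
tool_rot: [0.479, 0.52, -0.479, 0.52]
force: [0.0, 0.2, -5.5]
finger_gap: 0.0457
```

```bash
python3 avg.py 6; python3 - <<'E'
from h import *
f=load('scene5');b=cv2.resize(f["image"][140:230,210:350,::-1],None,fx=5.5,fy=5.5,interpolation=cv2.INTER_CUBIC);cv2.imwrite('pics/c5.png',b)
E
```

```text
18.55 F [ 0.312  0.234 -5.774] [0.067 0.15  0.183] T [-0.0504  0.0148 -0.0075] [0.0089 0.0173 0.0063]
```

View pics/c5.png

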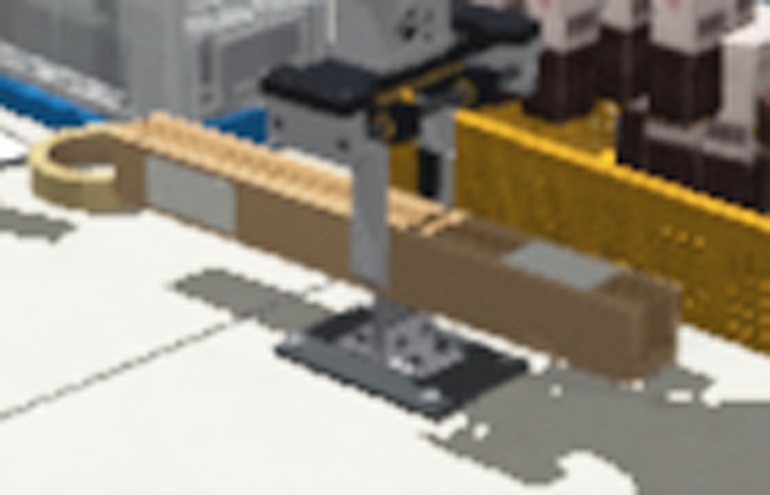

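```bash
python3 - <<'E'
from h import *
f=load('scene5');K=f["camera_matrix"];T=np.linalg.inv(f["pose"])
def proj(p):
    c=T[:3,:3]@np.array(p)+T[:3,3]; return K[0,0]*c[0]/-c[2]+K[0,2],K[1,2]-K[1,1]*c[1]/-c[2]
a=np.radians(4.6);X=np.array([np.cos(a),np.sin(a)]);Y=np.array([-np.sin(a),np.cos(a)])
o=np.array([.6261,-.0134])
print('bar near face at z.03, expected crop px:')
for s in(-5,5):
    p=o+X*-.02+Y*s/1e3;u,v=proj([*p,.03]);print(s,(u-210)*5.5,(v-140)*5.5)
for s in(-5,5):
    p=o+X*.02+Y*s/1e3;u,v=proj([*p,.03]);print('far',s,(u-210)*5.5,(v-140)*5.5)
print('finger outer face z .08')
for s in(-11,11):
    p=o+X*-.035+Y*s/1e3;u,v=proj([*p,.085]);print(s,(u-210)*5.5,(v-140)*5.5)
print('1mm y px', 5.5*(proj([*(o+Y*.001),.03])[0]-proj([*o,.03])[0]))
b=cv2.resize(f["image"][165:215,255:310,::-1],None,fx=14,fy=11,interpolation=cv2.INTER_NEAREST);cv2.imwrite('pics/c5b.png',b)
E
```

```text
bar near face at z.03, expected crop px:
-5 380.60925419210037 331.40066169396306
5 367.65373482899366 326.49647375006805
far -5 423.989619535391 309.1985541067282
far 5 411.0802545417433 304.4686695779907
finger outer face z .08
-11 372.17363298086406 256.82848408229546
11 343.18474141279773 246.51665196508418
1mm y px -1.2927654305013903
```

View pics/c5b.png

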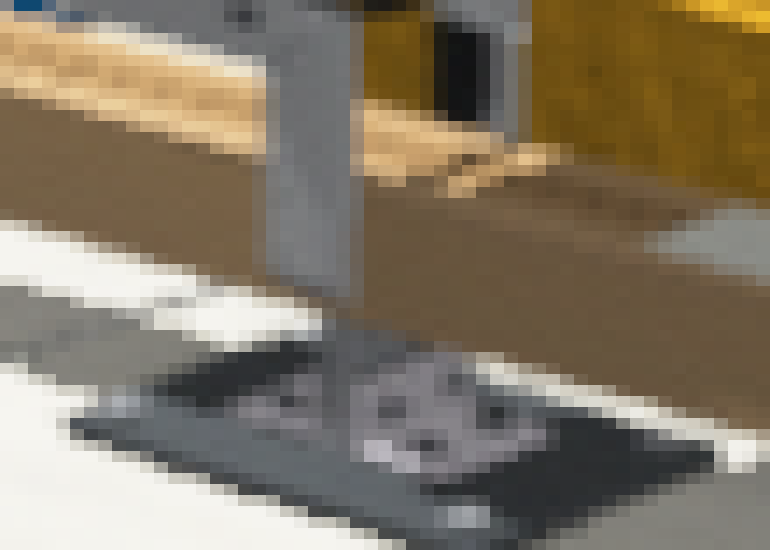

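Request:
apply_moves:
  dr:
    - [0,0,0]
    - [0,0,0]
    - [0,0,0]
  travel:
    - [0,0,-0.3]
    - [0,0,0]
    - [0,0,0]
  fingers: [40,40,40]

```text
time: 18.92
position: [0.626, -0.0134, 0.0615]
tool_rot: [0.479, 0.52, -0.479, 0.52]
force: [-3.3, 0.3, -1.9]
finger_gap: 0.046
```

```bash
python3 avg.py 3
```

```text
19.07 F [-2.98   0.203 -0.232] [0.16  0.319 0.182] T [0.0256 0.8096 0.0148] [0.0123 0.0329 0.0078]
```

Request:
apply_moves:
  dr:
    - [0,0,0]
    - [0,0,0]
    - [0,0,0]
    - [0,0,0]
    - [0,0,0]
  travel:
    - [0,0,0]
    - [0,0,0]
    - [0,0,0]
    - [0,0,0]
    - [0,0,0]
  fingers: [47,48,50,54,54]

```text
time: 19.7
position: [0.6261, -0.0134, 0.0614]
tool_rot: [0.479, 0.52, -0.479, 0.52]
force: [0.3, -0.6, 0.1]
finger_gap: 0.054
```

```bash
python3 look.py 6 2;python3 st.py; python3 tilt.py 6 .626 .1
```

```text
F [-0.196  0.218 -0.033] [0.227 0.149 0.273] T [-0.0524  0.0225 -0.0201] [0.0043 0.0186 0.0064]
t 19.8 pos [626.1 -13.4  61.4] jaw yaw 4.66 x [-0. -0. -1.] F [-0.42  0.37  0.24] T [-0.0568  0.0039 -0.0137] gap 53.9
scene 1065 slope deg 0.74 z at 0.0989 y ends [-0.1979  0.1967] resid 0.0011
  toprect ((626.4512329101562, 3.1693267822265625), (58.26131820678711, 401.7210693359375), 1.096198320388794)
top 648 slope deg 0.46 z at 0.1004 y ends [-0.1905  0.2057] resid 0.0012
  toprect ((624.1040649414062, 8.218460083007812), (46.00788497924805, 398.74810791015625), 3.369417905807495)
```

Request:
apply_moves:
  dr:
    - [0,0,0]
    - [0,0,0]
    - [0,0,0]
  travel:
    - [0,0,0]
    - [0,0,0]
    - [0,0,0]
  fingers: [60,60,60]

```text
time: 20.18
position: [0.626, -0.0134, 0.0614]
tool_rot: [0.479, 0.52, -0.479, 0.52]
force: [-0.3, 0.3, 0.1]
finger_gap: 0.06
```

```bash
python3 look.py 7 2;python3 st.py; python3 tilt.py 7 .626 .1
```

```text
F [0.082 0.258 0.281] [0.113 0.135 0.493] T [-0.0755  0.0422 -0.032 ] [0.0047 0.0202 0.0228]
t 20.275 pos [626.1 -13.4  61.4] jaw yaw 4.66 x [-0. -0. -1.] F [-0.03  0.39 -0.21] T [-0.0708  0.022  -0.0092] gap 59.7
scene 1076 slope deg 0.57 z at 0.0989 y ends [-0.1971  0.1985] resid 0.0008
  toprect ((626.1546020507812, 4.7244720458984375), (56.44300842285156, 405.8126525878906), 4.2772440910339355)
top 643 slope deg 0.48 z at 0.1005 y ends [-0.1902  0.2057] resid 0.0008
  toprect ((622.7537231445312, 8.329803466796875), (46.36825942993164, 398.5323791503906), 4.247973442077637)
```

Request:
apply_moves:
  dr:
    - [0,0,0]
    - [0,0,0]
    - [0,0,0]
    - [0,0,0]
    - [0,0,0]
    - [0,0,0]
    - [0,0,0]
    - [0,0,0]
    - [0,0,0]
    - [0,0,0]
  travel:
    - [0,0,10]
    - [0,0,25]
    - [0,0,45]
    - [0,0,50]
    - [-10,-20,30]
    - [-25,-50,0]
    - [-30,-60,0]
    - [-30,-60,0]
    - [-30,-60,0]
    - [-30,-60,0]
  fingers: [65,65,65,65,60,50,50,50,50,50]

```text
time: 21.52
position: [0.4781, -0.3087, 0.2223]
tool_rot: [0.479, 0.52, -0.479, 0.52]
force: [1.1, -0.9, 0.2]
finger_gap: 0.0501
```

Request:
apply_moves:
  dr:
    - [0,0,0]
    - [0,0,0]
    - [0,0,0]
    - [0,0,0]
    - [0,0,0]
  travel:
    - [-0.4,-8.3,-30]
    - [0,0,-45]
    - [0,0,-30]
    - [0,0,0]
    - [0,0,0]
  fingers: [50,50,50,50,50]

```text
time: 22.15
position: [0.4794, -0.3158, 0.118]
tool_rot: [0.479, 0.519, -0.479, 0.52]
force: [0.0, 1.0, 0.6]
finger_gap: 0.05
```

```bash
python3 st.py; python3 look.py 8 2; python3 tilt.py 8 .626 .1; python3 - <<'E'
from h import *
f=load('scene8');b=cv2.resize(f["image"][140:320,210:400,::-1],None,fx=4,fy=3.3,interpolation=cv2.INTER_CUBIC);cv2.imwrite('pics/c8.png',b)
E
```

```text
t 22.15 pos [ 479.4 -315.8  118. ] jaw yaw 4.65 x [ 0.001 -0.001 -1.   ] F [0.04 0.99 0.55] T [-0.0952  0.0731 -0.0721] gap 50.0
F [-0.178 -0.53   0.37 ] [0.208 0.377 0.237] T [-0.0615  0.0488  0.0053] [0.0153 0.0078 0.0215]
scene 858 slope deg 2.7 z at 0.0951 y ends [-0.1976  0.1989] resid 0.0057
  toprect ((623.8330078125, 1.5420074462890625), (52.243408203125, 400.9867858886719), 3.709270715713501)
top 1241 slope deg 0.4 z at 0.1009 y ends [-0.1891  0.2044] resid 0.0009
  toprect ((621.7973022460938, 7.408233642578125), (48.09170150756836, 396.94232177734375), 4.58596658706665)
```

View pics/c8.png

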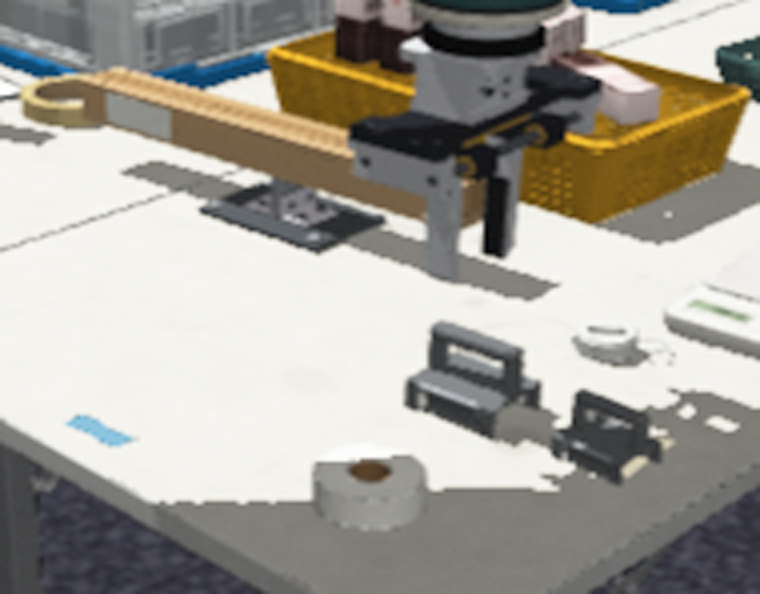

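Request:
apply_moves:
  dr:
    - [0,0,0]
    - [0,0,0]
    - [0,0,0]
    - [0,0,0]
    - [0,0,0]
    - [0,0,0]
    - [0,0,0]
    - [0,0,0]
    - [0,0,0]
    - [0,0,0]
  travel:
    - [-8.7,-15.9,-10]
    - [0,0,-20]
    - [0,0,-25]
    - [0,0,-15]
    - [0,0,-7]
    - [0,0,0]
    - [0,0,0]
    - [0,0,0]
    - [0,0,0]
    - [0,0,0]
  fingers: [50,50,50,50,50,50,30,10,10,10]

```text
time: 23.5
position: [0.4703, -0.3312, 0.0396]
tool_rot: [0.479, 0.52, -0.479, 0.52]
force: [0.5, -0.6, -0.6]
finger_gap: 0.0158
```

```bash
python3 st.py; python3 look.py 9 2;  python3 - <<'E'
from h import *
f=load('scene9');b=cv2.resize(f["image"][220:310,280:400,::-1],None,fx=6,fy=6,interpolation=cv2.INTER_CUBIC);cv2.imwrite('pics/c9.png',b)
E
```

```text
t 23.5 pos [ 470.3 -331.2   39.6] jaw yaw 4.66 x [ 0. -0. -1.] F [ 0.47 -0.61 -0.62] T [0.0102 0.1137 0.0091] gap 15.8
F [ 0.176 -0.02  -0.565] [0.061 0.254 0.459] T [-0.1051  0.0533  0.0095] [0.0043 0.0146 0.0165]
```

View pics/c9.png

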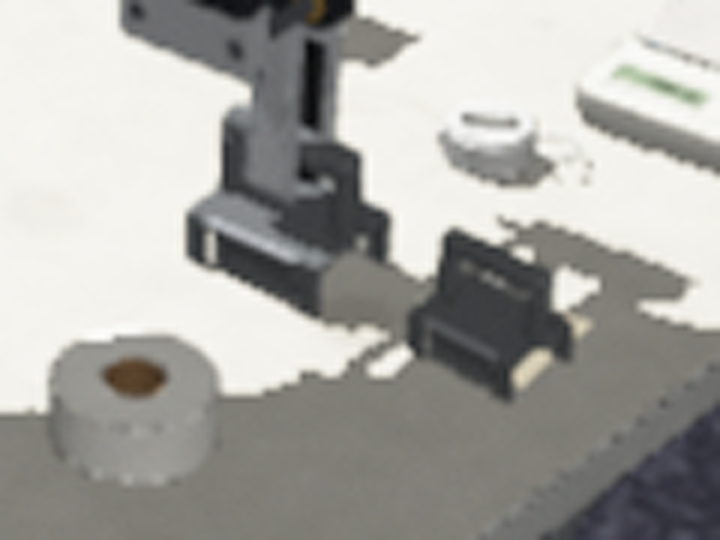

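Request:
apply_moves:
  dr:
    - [0,0,0]
    - [0,0,0]
    - [0,0,0]
    - [0,0,0]
    - [0,0,0]
    - [0,0,0]
    - [0,0,0]
    - [0,0,0]
    - [0,0,0]
    - [0,0,0]
  travel:
    - [0,0,15]
    - [0,0,35]
    - [0,0,40]
    - [0,0,40]
    - [10,20,20]
    - [20,40,0]
    - [25,50,0]
    - [25,50,0]
    - [25,50,0]
    - [20,40,0]
  fingers: [10,10,10,10,10,10,10,10,10,10]

```text
time: 24.85
position: [0.5959, -0.079, 0.1905]
tool_rot: [0.479, 0.52, -0.479, 0.52]
force: [-0.0, -1.1, -0.2]
finger_gap: 0.0157
```

Request:
apply_moves:
  dr:
    - [0,0,0]
    - [0,0,0]
    - [0,0,0]
    - [0,0,0]
  travel:
    - [20,35,0]
    - [0,0,0]
    - [0,0,0]
    - [0,0,0]
  fingers: [10,10,10,10]

```text
time: 25.35
position: [0.6148, -0.0475, 0.1899]
tool_rot: [0.48, 0.519, -0.48, 0.52]
force: [-0.8, 0.8, 0.0]
finger_gap: 0.0155
```

```bash
python3 look.py 10 2; python3 st.py; python3 tilt.py 10 .626 .1; python3 - <<'E'
from h import *
f=load('scene10');b=cv2.resize(f["image"][100:240,200:360,::-1],None,fx=4.5,fy=4.2,interpolation=cv2.INTER_CUBIC);cv2.imwrite('pics/c10.png',b)
E
```

```text
F [ 0.092 -0.457 -0.699] [0.215 0.185 0.026] T [-0.0911  0.0225 -0.0091] [0.024  0.0206 0.0232]
t 25.45 pos [614.9 -47.2 189.8] jaw yaw 4.58 x [ 0. -0. -1.] F [ 0.31 -0.27 -0.67] T [-0.115   0.0431 -0.0323] gap 15.8
scene 1188 slope deg 0.69 z at 0.0988 y ends [-0.1976  0.1957] resid 0.0012
  toprect ((624.8807983398438, 4.7189483642578125), (51.35153579711914, 405.2566833496094), 2.9434053897857666)
top 583 slope deg 0.3 z at 0.1008 y ends [-0.19    0.2054] resid 0.0005
  toprect ((622.507080078125, 7.3841094970703125), (42.90731430053711, 397.1700744628906), 3.2150959968566895)
```

View pics/c10.png

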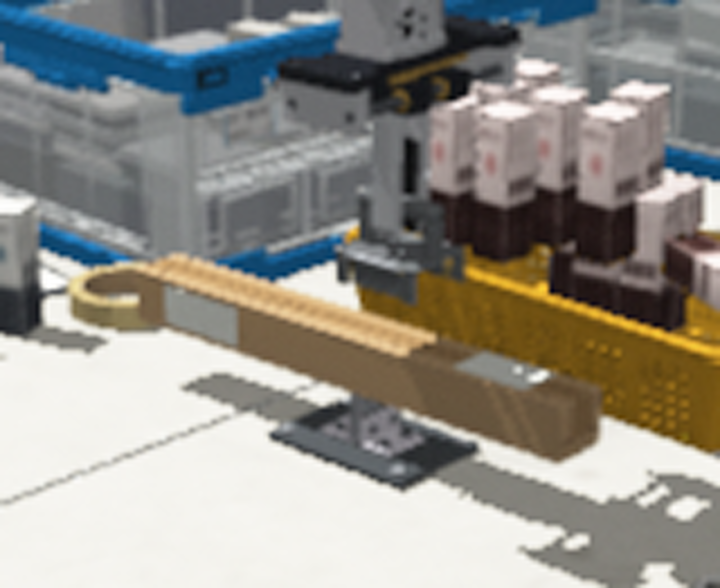

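```bash
python3 - <<'E'
from h import *
f=load('scene10');P=cloud(f);tcp=np.array([.6149,-.0472,.1898])
m=(abs(P[...,0]-tcp[0])<.06)&(abs(P[...,1]-tcp[1])<.07)&(P[...,2]>tcp[2]-.05)&(P[...,2]<tcp[2]-.005)
q=P[m]-tcp;a=np.radians(4.6)
lx=q[:,0]*np.cos(a)+q[:,1]*np.sin(a);ly=-q[:,0]*np.sin(a)+q[:,1]*np.cos(a)
print(len(q),'local x',np.percentile(lx,[1,99])*1000,'along',np.percentile(ly,[0,1,50,99,100])*1000,'z',np.percentile(q[:,2],[1,99])*1000)
print(cv2.minAreaRect((q[:,:2]*1000).astype(np.float32)))
m=(abs(P[...,0]-tcp[0])<.06)&(abs(P[...,1]-tcp[1])<.07)&(P[...,2]>tcp[2]+.0)&(P[...,2]<tcp[2]+.027)
q=P[m]-tcp;ly=-q[:,0]*np.sin(a)+q[:,1]*np.cos(a);print('bar along',np.percentile(ly,[1,99])*1000)
c=P[(abs(P[...,0]-.626)<.04)&(abs(P[...,1]+.01)<.03)&(P[...,2]>.092)&(P[...,2]<.11)]
print('carton top near rest x range',np.percentile(c[:,0],[1,99]),len(c))
print('fingers scene');
m=(abs(P[...,0]-tcp[0])<.06)&(abs(P[...,1]-tcp[1])<.03)&(P[...,2]>tcp[2]+.03)&(P[...,2]<tcp[2]+.06)
q=P[m]-tcp;ly=-q[:,0]*np.sin(a)+q[:,1]*np.cos(a);print(np.percentile(ly,[2,50,98])*1000)
t=load('top10');Q=cloud(t)
c=Q[(abs(Q[...,0]-.626)<.04)&(abs(Q[...,1]-.1)<.06)&(Q[...,2]>.092)&(Q[...,2]<.11)];cc=np.polyfit(c[:,1],c[:,0],1)
print('top: carton centreline x at y=-.0134:',np.polyval(cc,-.0134),'yaw',np.degrees(np.arctan(-cc[0])))
c=P[(abs(P[...,0]-.626)<.04)&(abs(P[...,1])<.15)&(P[...,2]>.094)&(P[...,2]<.105)];cc=np.polyfit(c[:,1],c[:,0],1)
print('scene: x at',np.polyval(cc,-.0134),'yaw',np.degrees(np.arctan(-cc[0])))
E
```

```text
307 local x [-29.76676796  31.07928016] along [-41.57253257 -39.36037434 -10.21543592  28.97297717  32.52606342] z [-38.65754583  -7.15364562]
((1.780344009399414, -4.141963958740234), (64.59480285644531, 72.83900451660156), 2.366075277328491)
bar along [-38.48804267  28.04945758]
carton top near rest x range [0.60045706 0.65015172] 136
fingers scene
[-14.86107455  -8.44208128   3.94977786]
top: carton centreline x at y=-.0134: 0.6303832134410827 yaw 7.356428421705984
scene: x at 0.622819771564335 yaw 4.334673976882019
```

Request:
apply_moves:
  dr:
    - [0,0,0]
    - [0,0,0]
    - [0,0,0]
    - [0,0,0]
    - [0,0,0]
    - [0,0,0]
  travel:
    - [6,18,0]
    - [5.2,17.2,0]
    - [0,0,-20]
    - [0,0,-18]
    - [0,0,0]
    - [0,0,0]
  fingers: [10,10,10,10,10,10]

```text
time: 26.2
position: [0.6264, -0.0116, 0.1515]
tool_rot: [0.479, 0.52, -0.48, 0.52]
force: [0.9, -0.2, 0.1]
finger_gap: 0.0156
```

```bash
python3 look.py 11 2; python3 st.py; python3 - <<'E'
from h import *
f=load('scene11');b=cv2.resize(f["image"][120:230,220:340,::-1],None,fx=6,fy=5.4,interpolation=cv2.INTER_CUBIC);cv2.imwrite('pics/c11.png',b)
P=cloud(f);tcp=np.array([.6261,-.012,.152]);a=np.radians(4.6)
def loc(m): 
    q=P[m]-tcp; return q[:,0]*np.cos(a)+q[:,1]*np.sin(a),-q[:,0]*np.sin(a)+q[:,1]*np.cos(a)
m=(abs(P[...,0]-tcp[0])<.06)&(abs(P[...,1]-tcp[1])<.07)&(P[...,2]>.118)&(P[...,2]<.147)
lx,ly=loc(m);print('handle lx',np.percentile(lx,[1,99])*1e3,'ly',np.percentile(ly,[1,99])*1e3)
m=(abs(P[...,0]-tcp[0])<.06)&(abs(P[...,1]-tcp[1])<.15)&(P[...,2]>.09)&(P[...,2]<.107)
lx,ly=loc(m);print('carton lx',np.percentile(lx,[1,99])*1e3)
E
```

```text
F [-0.411 -0.344 -0.347] [0.266 0.301 0.111] T [-0.037   0.0416 -0.0339] [0.0012 0.0129 0.0219]
t 26.3 pos [626.6 -11.4 152. ] jaw yaw 4.63 x [ 0.001 -0.    -1.   ] F [-0.68 -0.04 -0.46] T [-0.0382  0.0544 -0.0558] gap 15.9
handle lx [-29.55924963  31.41339196] ly [-38.72148887  31.66345199]
carton lx [-25.40138097  22.7845653 ]
```

View pics/c11.png

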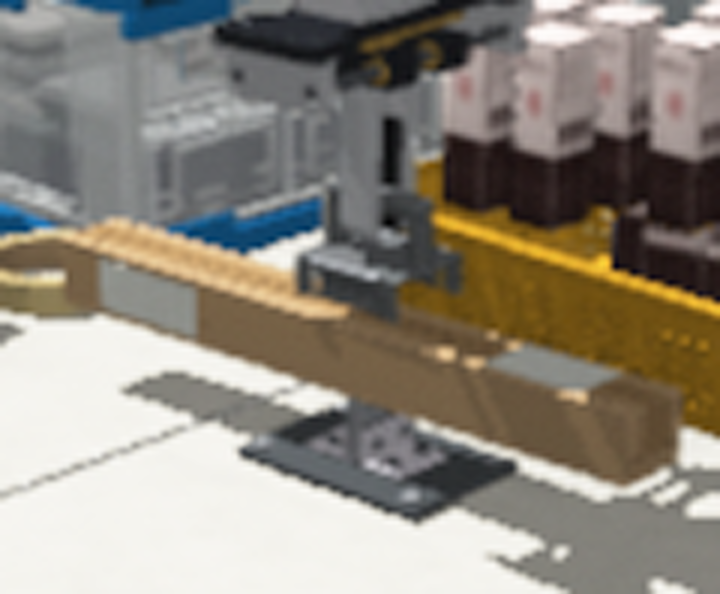

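Request:
apply_moves:
  dr:
    - [0,0,0]
    - [0,0,0]
    - [0,0,0]
    - [0,0,0]
  travel:
    - [-0.5,-0.6,-5]
    - [0,0,-4]
    - [0,0,-2]
    - [0,0,0]
  fingers: [10,10,10,10]

```text
time: 26.8
position: [0.6258, -0.0116, 0.1403]
tool_rot: [0.479, 0.52, -0.479, 0.52]
force: [0.6, -0.0, -0.6]
finger_gap: 0.0159
```

```bash
python3 look.py 12 2; python3 st.py;python3 tilt.py 12 .626 .1
```

```text
F [ 0.07  -0.437 -0.37 ] [0.317 0.447 0.387] T [-0.0599  0.067   0.0018] [0.0505 0.0168 0.0025]
t 26.9 pos [625.9 -11.6 140.5] jaw yaw 4.66 x [ 0. -0. -1.] F [-0.25  0.01 -0.76] T [-0.1104  0.0502 -0.0007] gap 15.8
scene 1078 slope deg 0.55 z at 0.0985 y ends [-0.1977  0.1976] resid 0.0016
  toprect ((625.06591796875, 1.6059112548828125), (54.806663513183594, 400.1399841308594), 3.821030855178833)
top 629 slope deg 0.27 z at 0.1006 y ends [-0.1902  0.2057] resid 0.001
  toprect ((623.4930419921875, 7.8274383544921875), (47.76982498168945, 398.1716003417969), 3.727752208709717)
```

Request:
apply_moves:
  dr:
    - [0,0,0]
    - [0,0,0]
    - [0,0,0]
  travel:
    - [0,0,-2]
    - [0,0,-2]
    - [0,0,0]
  fingers: [10,10,10]

```text
time: 27.28
position: [0.6256, -0.0116, 0.1362]
tool_rot: [0.479, 0.52, -0.479, 0.52]
force: [-1.1, 0.0, -0.2]
finger_gap: 0.0157
```

```bash
python3 avg.py 3;  python3 st.py
```

```text
27.43 F [-0.193 -0.563 -0.904] [0.086 0.175 0.28 ] T [-0.0743  0.2549 -0.0332] [0.0252 0.0323 0.0069]
t 27.425 pos [625.7 -11.6 136.3] jaw yaw 4.66 x [-0. -0. -1.] F [-0.07 -0.48 -1.59] T [-0.0131  0.3217 -0.0493] gap 15.3
```

Request:
apply_moves:
  dr:
    - [0,0,0]
    - [0,0,0]
    - [0,0,0]
  travel:
    - [0,0,-1]
    - [0,0,-1]
    - [0,0,0]
  fingers: [10,10,10]

```text
time: 27.8
position: [0.6258, -0.0116, 0.1344]
tool_rot: [0.479, 0.52, -0.479, 0.52]
force: [-1.4, 1.1, 1.2]
finger_gap: 0.0155
```

```bash
python3 look.py 13 2;  python3 st.py;python3 tilt.py 13 .626 .1;python3 - <<'E'
from h import *
f=load('scene13');b=cv2.resize(f["image"][120:230,220:340,::-1],None,fx=6,fy=5.4,interpolation=cv2.INTER_CUBIC);cv2.imwrite('pics/c13.png',b)
E
```

```text
F [-1.146 -0.166 -0.619] [0.215 0.005 0.153] T [-0.1047  0.3607  0.0381] [0.0115 0.0315 0.0171]
t 27.9 pos [625.8 -11.6 134.4] jaw yaw 4.66 x [-0. -0. -1.] F [-1.36 -0.16 -0.47] T [-0.0932  0.3921  0.021 ] gap 15.6
scene 1051 slope deg 0.43 z at 0.098 y ends [-0.1978  0.1988] resid 0.0028
  toprect ((625.010009765625, 4.80706787109375), (54.658363342285156, 407.2593078613281), 4.146444320678711)
top 630 slope deg 0.32 z at 0.1004 y ends [-0.1904  0.2052] resid 0.0008
  toprect ((621.5888061523438, 7.70550537109375), (47.239013671875, 398.4532470703125), 4.4371418952941895)
```

View pics/c13.png

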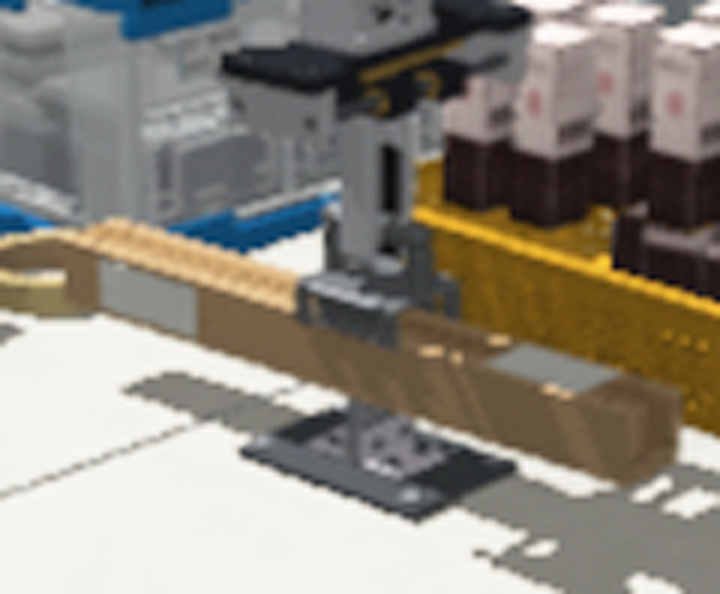

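Request:
apply_moves:
  dr:
    - [0,0,0]
    - [0,0,0]
    - [0,0,0]
  travel:
    - [-1,-0.1,0]
    - [0,0,0]
    - [0,0,0]
  fingers: [10,10,10]

```text
time: 28.28
position: [0.6248, -0.0118, 0.1344]
tool_rot: [0.479, 0.52, -0.479, 0.52]
force: [-0.6, -0.2, -0.9]
finger_gap: 0.0158
```

```bash
python3 avg.py 5;  python3 st.py
```

```text
28.52 F [-0.578 -0.225 -0.454] [0.183 0.157 0.195] T [-0.0623  0.2162 -0.0061] [0.007  0.0229 0.011 ]
t 28.525 pos [624.9 -11.8 134.5] jaw yaw 4.65 x [-0. -0. -1.] F [ 0.04 -0.39 -0.08] T [-0.0582  0.2803  0.0243] gap 15.6
```

Still slightly pushed toward −x, so shift another 0.7 mm and then press in small steps.

Request:
apply_moves:
  dr:
    - [0,0,0]
    - [0,0,0]
    - [0,0,0]
  travel:
    - [-0.7,0,0]
    - [0,0,-1]
    - [0,0,0]
  fingers: [10,10,10]

```text
time: 28.9
position: [0.6241, -0.0117, 0.1334]
tool_rot: [0.479, 0.52, -0.479, 0.52]
force: [-0.4, -0.1, -0.1]
finger_gap: 0.0157
```

```bash
python3 avg.py 4;  python3 st.py
```

```text
29.1 F [-0.006  0.23  -0.534] [0.256 0.208 0.208] T [-0.0646  0.053   0.008 ] [0.012  0.0131 0.024 ]
t 29.1 pos [624.2 -11.8 133.5] jaw yaw 4.66 x [ 0. -0. -1.] F [-0.89  0.42 -1.25] T [-0.0867  0.0657 -0.0001] gap 15.5
```

Request:
apply_moves:
  dr:
    - [0,0,0]
    - [0,0,0]
    - [0,0,0]
  travel:
    - [0,0,-1]
    - [0,0,-0.5]
    - [0,0,0]
  fingers: [10,10,10]

```text
time: 29.48
position: [0.6242, -0.0117, 0.132]
tool_rot: [0.479, 0.52, -0.479, 0.52]
force: [-0.7, -0.1, 1.3]
finger_gap: 0.0157
```

```bash
python3 avg.py 4;  python3 st.py
```

```text
29.68 F [-0.337  0.004  1.279] [0.238 0.223 0.16 ] T [-0.0495  0.1024 -0.0042] [0.0152 0.009  0.0116]
t 29.675 pos [624.2 -11.7 132. ] jaw yaw 4.66 x [ 0. -0. -1.] F [-0.2  -0.54  0.76] T [-0.0434  0.1146 -0.0438] gap 15.7
```

Request:
apply_moves:
  dr:
    - [0,0,0]
    - [0,0,0]
    - [0,0,0]
  travel:
    - [0,0,-0.5]
    - [0,0,-0.5]
    - [0,0,0]
  fingers: [10,10,10]

```text
time: 30.05
position: [0.6242, -0.0117, 0.1309]
tool_rot: [0.479, 0.52, -0.479, 0.52]
force: [-0.4, 0.9, 2.5]
finger_gap: 0.0159
```

Request:
apply_moves:
  dr:
    - [0,0,0]
    - [0,0,0]
    - [0,0,0]
  travel:
    - [0,0,-0.5]
    - [0,0,-0.5]
    - [0,0,0]
  fingers: [10,10,10]

```text
time: 30.42
position: [0.6242, -0.0117, 0.1299]
tool_rot: [0.479, 0.52, -0.479, 0.52]
force: [0.1, 0.2, 2.4]
finger_gap: 0.0158
```

```bash
python3 avg.py 3;  python3 look.py 14 2;  python3 st.py;python3 tilt.py 14 .626 .1
```

```text
30.57 F [0.505 0.042 1.672] [0.508 0.116 0.179] T [-0.0429 -0.038   0.0202] [0.0172 0.0104 0.0043]
F [0.206 0.075 1.938] [0.269 0.381 0.146] T [-0.0754 -0.0472 -0.0282] [0.0236 0.0155 0.0074]
t 30.675 pos [624.1 -11.8 129.9] jaw yaw 4.66 x [-0. -0. -1.] F [-0.06  0.46  1.79] T [-0.099  -0.0627 -0.0356] gap 15.9
scene 1030 slope deg 0.48 z at 0.0969 y ends [-0.1979  0.1987] resid 0.0046
  toprect ((625.0009765625, 2.6776580810546875), (52.86902618408203, 401.4623107910156), 3.3954391479492188)
top 638 slope deg 0.56 z at 0.1007 y ends [-0.1902  0.2056] resid 0.0013
  toprect ((623.6417846679688, 8.280242919921875), (47.11607360839844, 398.2444763183594), 3.442049503326416)
```

Request:
apply_moves:
  dr:
    - [0,0,0]
    - [0,0,0]
    - [0,0,0]
  travel:
    - [0,0,-1]
    - [0,0,-1]
    - [0,0,0]
  fingers: [10,10,10]

```text
time: 31.05
position: [0.624, -0.0117, 0.1277]
tool_rot: [0.479, 0.52, -0.479, 0.52]
force: [0.7, -0.1, 0.2]
finger_gap: 0.0157
```

Request:
apply_moves:
  dr:
    - [0,0,0]
    - [0,0,0]
    - [0,0,0]
  travel:
    - [0,0,-1]
    - [0,0,-1]
    - [0,0,0]
  fingers: [10,10,10]

```text
time: 31.42
position: [0.6241, -0.0117, 0.1258]
tool_rot: [0.479, 0.52, -0.479, 0.52]
force: [1.3, -0.9, -0.2]
finger_gap: 0.0155
```

```bash
python3 avg.py 3;  python3 look.py 15 2;  python3 st.py;python3 tilt.py 15 .626 .1
```

```text
31.57 F [ 0.865  0.063 -0.349] [0.321 0.101 0.062] T [-0.0686 -0.1374  0.0155] [0.019  0.0205 0.0073]
F [ 0.542 -0.27  -1.155] [0.056 0.059 0.041] T [-0.0181 -0.1316  0.0077] [0.0334 0.0044 0.036 ]
t 31.675 pos [624.  -11.7 125.8] jaw yaw 4.65 x [-0. -0. -1.] F [ 0.49 -0.21 -1.11] T [ 0.0154 -0.136  -0.0283] gap 15.8
scene 983 slope deg 0.58 z at 0.0964 y ends [-0.1973  0.1967] resid 0.0057
  toprect ((625.3630981445312, 3.0644683837890625), (53.46131134033203, 401.7088317871094), 3.2561540603637695)
top 634 slope deg 0.26 z at 0.101 y ends [-0.1896  0.2053] resid 0.0007
  toprect ((622.3623046875, 7.7017669677734375), (47.6887092590332, 397.74737548828125), 4.100560665130615)
```

```bash
python3 - <<'E'
from h import *
f=load('scene15');b=cv2.resize(f["image"][140:220,240:330,::-1],None,fx=8,fy=7,interpolation=cv2.INTER_CUBIC);cv2.imwrite('pics/c15.png',b)
E
```

```text
(no output)
```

View pics/c15.png

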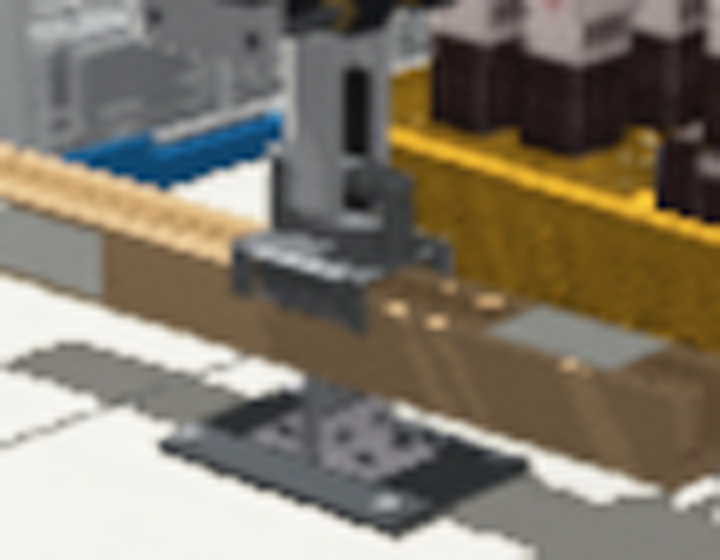

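Request:
apply_moves:
  dr:
    - [0,0,0]
    - [0,0,0]
    - [0,0,0]
  travel:
    - [0,0,-1]
    - [0,0,-1]
    - [0,0,0]
  fingers: [10,10,10]

```text
time: 32.05
position: [0.6241, -0.0118, 0.1239]
tool_rot: [0.479, 0.52, -0.479, 0.52]
force: [1.4, 0.0, -0.3]
finger_gap: 0.0161
```

Request:
apply_moves:
  dr:
    - [0,0,0]
    - [0,0,0]
    - [0,0,0]
  travel:
    - [0,0,-1]
    - [0,0,-1]
    - [0,0,0]
  fingers: [10,10,10]

```text
time: 32.42
position: [0.6241, -0.0117, 0.1218]
tool_rot: [0.479, 0.52, -0.479, 0.52]
force: [1.0, 0.1, 0.2]
finger_gap: 0.0157
```

```bash
python3 avg.py 3;  python3 look.py 16 2;  python3 st.py;python3 tilt.py 16 .626 .1
```

```text
32.58 F [ 0.636 -0.181 -0.209] [0.209 0.22  0.062] T [-0.0609 -0.1599  0.0042] [0.0175 0.0056 0.0155]
F [ 0.31   0.154 -0.848] [0.434 0.698 0.407] T [-0.0436 -0.103   0.0229] [0.0284 0.0117 0.0234]
t 32.675 pos [624.1 -11.7 121.8] jaw yaw 4.66 x [-0. -0. -1.] F [-0.12 -0.54 -1.26] T [-0.0152 -0.1146 -0.0005] gap 15.7
scene 981 slope deg 0.56 z at 0.0966 y ends [-0.1984  0.1957] resid 0.0061
  toprect ((625.4391479492188, 3.664825439453125), (53.3479118347168, 403.2811584472656), 3.85542631149292)
top 633 slope deg 0.32 z at 0.1005 y ends [-0.1903  0.2055] resid 0.0008
  toprect ((622.0029907226562, 8.04583740234375), (46.226776123046875, 399.0221252441406), 4.241736888885498)
```

```bash
python3 - <<'E'
from h import *
for n,z in(('11',.152),('14',.1299),('16',.1218)):
  for c in('scene','top'):
    f=load(c+n);P=cloud(f);g=cv2.cvtColor(f["image"],cv2.COLOR_RGB2HSV)
    m=(abs(P[...,0]-.605)<.009)&(abs(P[...,1]+.012)<.028)&(P[...,2]>.09)&(P[...,2]<.16)&(g[...,1]<60)
    q=P[m]
    if len(q)>5: print(c,n,'expect top',z-.0126,'z 50,85,97',np.percentile(q[:,2],[50,85,97]).round(4),len(q))
f=load('scene16');b=cv2.resize(f["image"][150:215,250:325,::-1],None,fx=10,fy=9,interpolation=cv2.INTER_CUBIC);cv2.imwrite('pics/c16.png',b)
E
```

```text
scene 11 expect top 0.1394 z 50,85,97 [0.1321 0.1386 0.1591] 117
scene 14 expect top 0.11729999999999999 z 50,85,97 [0.115  0.1437 0.1558] 159
scene 16 expect top 0.1092 z 50,85,97 [0.1089 0.1493 0.1583] 152
```

View pics/c16.png

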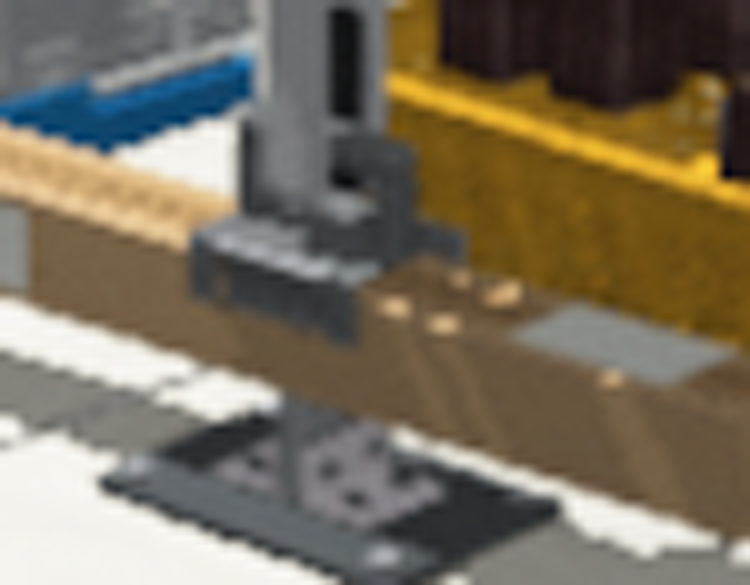

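Request:
apply_moves:
  dr:
    - [0,0,0]
    - [0,0,0]
    - [0,0,0]
  travel:
    - [0,0,-1]
    - [0,0,-1]
    - [0,0,-1]
  fingers: [10,10,10]

```text
time: 33.05
position: [0.6242, -0.0117, 0.1189]
tool_rot: [0.479, 0.52, -0.479, 0.52]
force: [0.1, 0.2, 1.8]
finger_gap: 0.0153
```

Request:
apply_moves:
  dr:
    - [0,0,0]
    - [0,0,0]
  travel:
    - [0,0,-0.7]
    - [0,0,-0.5]
  fingers: [10,10]

```text
time: 33.3
position: [0.6242, -0.0117, 0.1177]
tool_rot: [0.479, 0.52, -0.479, 0.52]
force: [1.2, -0.8, 2.0]
finger_gap: 0.0158
```

```bash
python3 avg.py 3; python3 st.py
```

```text
33.45 F [0.252 0.372 1.022] [0.247 0.188 0.398] T [-0.036  -0.0745  0.0078] [0.0178 0.0106 0.0066]
t 33.45 pos [624.1 -11.7 117.6] jaw yaw 4.65 x [-0. -0. -1.] F [0.64 0.1  0.28] T [-0.0438 -0.0624  0.0168] gap 15.8
```

Request:
apply_moves:
  dr:
    - [0,0,0]
    - [0,0,0]
  travel:
    - [0,0,-0.5]
    - [0,0,0]
  fingers: [10,10]

```text
time: 33.7
position: [0.6241, -0.0117, 0.1172]
tool_rot: [0.479, 0.52, -0.479, 0.52]
force: [0.8, 0.3, 2.3]
finger_gap: 0.0155
```

Request:
apply_moves:
  dr:
    - [0,0,0]
    - [0,0,0]
  travel:
    - [0,0,-0.5]
    - [0,0,0]
  fingers: [10,10]

```text
time: 33.95
position: [0.6241, -0.0118, 0.1167]
tool_rot: [0.479, 0.52, -0.479, 0.52]
force: [0.3, -0.3, 0.9]
finger_gap: 0.0157
```

Request:
apply_moves:
  dr:
    - [0,0,0]
    - [0,0,0]
  travel:
    - [0,0,-0.4]
    - [0,0,0]
  fingers: [10,10]

```text
time: 34.2
position: [0.6241, -0.0117, 0.1163]
tool_rot: [0.479, 0.52, -0.479, 0.52]
force: [0.4, 0.0, 1.5]
finger_gap: 0.016
```

```bash
python3 avg.py 3; python3 st.py
```

```text
34.35 F [ 0.513 -0.485  1.141] [0.084 0.361 0.214] T [-0.0514 -0.077   0.0001] [0.016  0.0035 0.0058]
t 34.35 pos [624.1 -11.7 116.3] jaw yaw 4.65 x [-0. -0. -1.] F [ 0.4  -1.25  0.94] T [-0.0366 -0.0794  0.0113] gap 15.7
```

Request:
apply_moves:
  dr:
    - [0,0,0]
    - [0,0,0]
  travel:
    - [0,0,-0.4]
    - [0,0,0]
  fingers: [10,10]

```text
time: 34.6
position: [0.6241, -0.0117, 0.1159]
tool_rot: [0.479, 0.52, -0.479, 0.52]
force: [0.6, -0.6, -0.1]
finger_gap: 0.0155
```

Request:
apply_moves:
  dr:
    - [0,0,0]
    - [0,0,0]
  travel:
    - [0,0,-0.3]
    - [0,0,0]
  fingers: [10,10]

```text
time: 34.85
position: [0.6242, -0.0117, 0.1156]
tool_rot: [0.479, 0.52, -0.479, 0.52]
force: [0.4, 0.1, 1.8]
finger_gap: 0.0157
```

```bash
python3 look.py 17 2; python3 st.py;python3 tilt.py 17 .626 .1
```

```text
F [ 0.386 -0.049  1.115] [0.22  0.362 0.448] T [-0.0606 -0.1068 -0.0227] [0.0255 0.0386 0.0245]
t 34.95 pos [624.1 -11.7 115.6] jaw yaw 4.66 x [-0. -0. -1.] F [ 0.61 -0.41  0.67] T [-0.0351 -0.1454  0.0018] gap 15.6
scene 929 slope deg 0.53 z at 0.0986 y ends [-0.1975  0.1989] resid 0.0014
  toprect ((626.416259765625, 3.6063385009765625), (54.661346435546875, 402.83526611328125), 3.8943278789520264)
top 634 slope deg 0.25 z at 0.1005 y ends [-0.1902  0.2057] resid 0.0009
  toprect ((623.8800048828125, 7.957366943359375), (47.128238677978516, 398.2493896484375), 3.4850127696990967)
```

Still sliding freely, so continue until the force steps up.

Request:
apply_moves:
  dr:
    - [0,0,0]
    - [0,0,0]
  travel:
    - [0,0,-0.4]
    - [0,0,0]
  fingers: [10,10]

```text
time: 35.2
position: [0.6242, -0.0117, 0.1152]
tool_rot: [0.479, 0.52, -0.479, 0.52]
force: [-0.2, -0.0, 1.5]
finger_gap: 0.0158
```

Request:
apply_moves:
  dr:
    - [0,0,0]
    - [0,0,0]
  travel:
    - [0,0,-0.3]
    - [0,0,0]
  fingers: [10,10]

```text
time: 35.45
position: [0.6243, -0.0117, 0.1151]
tool_rot: [0.479, 0.52, -0.479, 0.52]
force: [0.8, 0.9, 4.5]
finger_gap: 0.0155
```

```bash
python3 avg.py 3; python3 st.py
```

```text
35.6 F [-0.388  0.596  4.652] [0.056 0.145 0.248] T [-0.017   0.1915  0.0267] [0.0123 0.0039 0.0081]
t 35.6 pos [624.2 -11.8 115.1] jaw yaw 4.65 x [ 0.  0. -1.] F [-0.44  0.84  4.28] T [-0.0255  0.1835  0.0095] gap 15.8
```

Request:
apply_moves:
  dr:
    - [0,0,0]
    - [0,0,0]
  travel:
    - [0,0,-0.25]
    - [0,0,0]
  fingers: [10,10]

```text
time: 35.85
position: [0.6243, -0.0118, 0.1151]
tool_rot: [0.479, 0.52, -0.479, 0.52]
force: [-1.2, -0.2, 6.9]
finger_gap: 0.016
```

```bash
python3 avg.py 3; python3 st.py
```

```text
36.0 F [-0.632  0.088  7.413] [0.088 0.143 0.157] T [-0.0319  0.3907  0.002 ] [0.01   0.0244 0.0059]
t 36.0 pos [624.3 -11.8 115.1] jaw yaw 4.66 x [ 0.  0. -1.] F [-0.49  0.    7.53] T [-0.0073  0.4389 -0.01  ] gap 15.4
```

Request:
apply_moves:
  dr:
    - [0,0,0]
    - [0,0,0]
  travel:
    - [0,0,0.3]
    - [0,0,0]
  fingers: [10,10]

```text
time: 36.25
position: [0.6242, -0.0118, 0.1151]
tool_rot: [0.479, 0.52, -0.479, 0.52]
force: [0.1, 0.3, 5.0]
finger_gap: 0.0156
```

```bash
python3 look.py 18 2; python3 st.py;python3 tilt.py 18 .626 .1;python3 - <<'E'
from h import *
f=load('scene18');b=cv2.resize(f["image"][150:215,250:325,::-1],None,fx=10,fy=9,interpolation=cv2.INTER_CUBIC);cv2.imwrite('pics/c18.png',b)
E
```

```text
F [0.086 0.1   4.787] [0.265 0.021 0.47 ] T [-0.006   0.2274  0.0273] [0.0014 0.0078 0.0155]
t 36.35 pos [624.3 -11.7 115.1] jaw yaw 4.66 x [ 0. -0. -1.] F [0.35 0.08 4.32] T [-0.0074  0.2352  0.0119] gap 15.8
scene 927 slope deg 0.57 z at 0.0986 y ends [-0.1975  0.2011] resid 0.0014
  toprect ((625.206787109375, 4.061004638671875), (52.582176208496094, 403.2373962402344), 3.2485451698303223)
top 636 slope deg 0.37 z at 0.1004 y ends [-0.1897  0.2056] resid 0.0012
  toprect ((623.5197143554688, 8.141616821289062), (45.56248092651367, 398.3857727050781), 3.624992609024048)
```

View pics/c18.png

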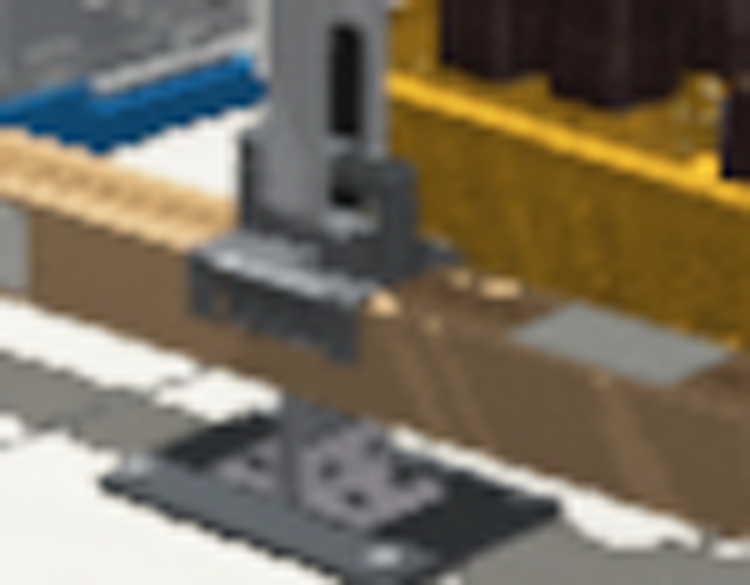

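Request:
apply_moves:
  dr:
    - [0,0,0]
    - [0,0,0]
    - [0,0,0]
    - [0,0,0]
    - [0,0,0]
    - [0,0,0]
  travel:
    - [0,0,0.2]
    - [0,0,0]
    - [0,0,0]
    - [0,0,0]
    - [0,0,0]
    - [0,0,0]
  fingers: [10,10,18,20,24,30]

```text
time: 37.1
position: [0.6241, -0.0117, 0.1151]
tool_rot: [0.479, 0.52, -0.479, 0.52]
force: [-0.5, 0.8, 0.1]
finger_gap: 0.0294
```

```bash
python3 look.py 19 2; python3 st.py;python3 tilt.py 19 .626 .1
```

```text
F [-0.417 -0.186 -0.361] [0.017 0.602 0.056] T [-0.0815  0.0167 -0.0084] [0.0072 0.0538 0.01  ]
t 37.2 pos [624.1 -11.7 115.1] jaw yaw 4.66 x [-0. -0. -1.] F [-0.4  -0.79 -0.3 ] T [-0.0887  0.0704 -0.0184] gap 29.8
scene 945 slope deg 0.54 z at 0.0986 y ends [-0.1975  0.2004] resid 0.0016
  toprect ((625.5147094726562, 3.8253173828125), (51.88818359375, 402.365234375), 3.7979509830474854)
top 638 slope deg 0.28 z at 0.1011 y ends [-0.1902  0.2058] resid 0.0011
  toprect ((622.7315673828125, 7.7606353759765625), (46.3941535949707, 398.2169494628906), 3.908195734024048)
```

Balanced and released. Withdraw straight up and check.

Request:
apply_moves:
  dr:
    - [0,0,0]
    - [0,0,0]
    - [0,0,0]
    - [0,0,0]
    - [0,0,0]
    - [0,0,0]
    - [0,0,0]
    - [0,0,0]
    - [0,0,0]
    - [0,0,0]
  travel:
    - [0,0,4]
    - [0,0,12]
    - [0,0,25]
    - [0,0,40]
    - [0,0,45]
    - [0,0,25]
    - [-40,0,0]
    - [-50,0,0]
    - [-50,0,0]
    - [0,0,0]
  fingers: [36,40,40,40,40,40,40,40,40,40]

```text
time: 38.45
position: [0.4821, -0.0118, 0.2674]
tool_rot: [0.48, 0.52, -0.478, 0.52]
force: [0.9, -0.8, 0.2]
finger_gap: 0.04
```

```bash
python3 look.py 20 2; python3 st.py;python3 tilt.py 20 .626 .1;python3 - <<'E'
from h import *
f=load('scene20');b=cv2.resize(f["image"][130:230,210:340,::-1],None,fx=6,fy=5.8,interpolation=cv2.INTER_CUBIC);cv2.imwrite('pics/c20.png',b)
for c,zz in(('scene',0),('top',0)):
    f=load(c+'20');P=cloud(f);g=cv2.cvtColor(f["image"],cv2.COLOR_RGB2HSV)
    m=(abs(P[...,0]-.626)<.045)&(abs(P[...,1]+.012)<.06)&(P[...,2]>.08)&(P[...,2]<.15)&(g[...,1]<70)
    q=P[m]; s=q[(q[:,2]<.11)&(q[:,2]>.098)];b=q[q[:,2]>.133]
    print(c,len(q),'saddle top z',np.median(s[:,2]) if len(s) else 0,'bar z',np.percentile(b[:,2],[50,80]) if len(b) else 0)
    if len(b)>5: print('bar rect',cv2.minAreaRect((b[:,:2]*1000).astype(np.float32)))
    if len(s)>5: print('saddle rect',cv2.minAreaRect((s[:,:2]*1000).astype(np.float32)))
E
```

```text
F [ 0.653 -0.909  0.282] [0.109 0.024 0.121] T [-0.0537  0.0714  0.042 ] [0.0178 0.0031 0.0124]
t 38.55 pos [484.6 -11.6 267.3] jaw yaw 4.67 x [ 0.002  0.001 -1.   ] F [ 0.54 -0.93  0.4 ] T [-0.0715  0.0745  0.0296] gap 39.9
scene 942 slope deg 0.56 z at 0.0988 y ends [-0.1975  0.1992] resid 0.0013
  toprect ((624.1693115234375, 4.09771728515625), (51.2210807800293, 404.99639892578125), 3.5171701908111572)
top 524 slope deg 0.44 z at 0.1002 y ends [-0.1904  0.2063] resid 0.0016
  toprect ((622.01953125, 8.042892456054688), (44.733726501464844, 398.37225341796875), 3.789224624633789)
scene 374 saddle top z 0.10202637545478571 bar z [0.14039972 0.14255664]
bar rect ((621.6897583007812, -19.428802490234375), (66.61785125732422, 20.68301773071289), 89.03153228759766)
saddle rect ((625.720947265625, -11.539440155029297), (63.30158233642578, 77.43824768066406), 4.633343696594238)
top 0 saddle top z 0 bar z 0
```

View pics/c20.png

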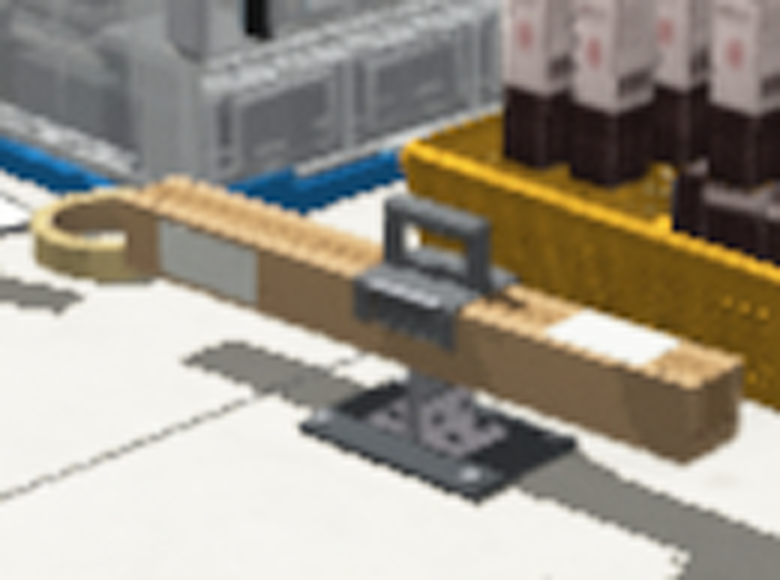

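```bash
python3 -c "
from rig import ctrl
print(ctrl.job_done(), ctrl.get_obs()['time'])"
```

```text
the job is handed in; nothing more can be done
the job is handed in; nothing more can be done
```

The carton is balancing on the rest with the larger handle pressed fully on above it. I handed the job in at about 38.6 s, with the gripper clear and touching nothing.

**What I did**
- **Balance point:** I found the centre of mass from the wrist torque, about 18 mm to the −y side of mid-length. A second grip at that point showed no leftover torque.
- **Lowering:** I aligned the carton with the rest and lowered it in steps of half a millimetre or so. The most force I read between rest and carton was about 17 N (limit 25 N), from one extra step while feeling for contact. I then let go and it stayed level.
- **Handle:** It slid on at about 2 N and then stopped hard. I pressed to about 7.5 N, eased off, released and lifted straight up.

**Last checks**
- **Level:** The measured slope (0.56° in one camera, 0.44° in the other) is close to what each read while the gripper held the carton, so I take it as calibration error rather than tilt.
- **Seating:** The saddle top is about 103 mm and the bar top about 144 mm above the table, after correcting for camera offset. Both match a fully seated handle.
- **Position over the rest:** The handle is within about 3–4 mm of the rest's centre along the carton.

**What disagreed**
- The two cameras differ by 6–7 mm in y, so I used their average and checked it against the gripper.
- I never saw the expected 5–10 N as the jaws spread; the highest reading there was 2.5 N. It may have passed between readings, so I judged seating by the height and the hard stop.
- The last camera fit put the grip bar at about −1° yaw, while the gripper held it at 4.6°. I took the fit as noise.

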